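# Stack the wafer carriers and chip boxes in their nests

### The arm

A 7-joint arm with a two-finger parallel gripper is mounted at the origin on the work surface. World frame = base frame: x ahead of the robot, y to its left, z up, the work surface at z = 0. Lengths are in m, angles in rad, forces in N, time in s.
With the tool pointing down it reaches from about 0.425 to 0.875 m from the base axis. Payload 4.7 kg.
Tool frame: the origin (TCP) lies on the mounting face of the last link; the fingertips stand 182 mm ahead of it and the grasp point (between the pads) lies 164 mm ahead of it; z points along the fingers, y is the direction in which the jaws open and shut (so a half turn about z gives the same grasp; the last joint's range is limited). The gripper opens to 87 mm and grips with 3 to 60 N. Pads are 19 mm wide; open, the fingers measure 117 mm over their backs; the gripper's body (75 mm by 190 mm) begins 51 mm behind the grasp point.
Start: joints at [1.317, 0.321, -0.07, 1.45, 0.023, 1.371, -0.057], TCP at [0.172, -0.627, 0.405] pointing down, gripper open.
Joint ranges: [-2.86, 2.86], [-0.3, 2.09], [-1.38, 1.24], [0.06, 2.45], [-1.56, 4.7], [0.09, 2.05], [-2.69, 2.69]. Speed limits (rad/s): [2.57, 2.57, 3.14, 3.14, 3.14, 3.14, 3.14].

### API

Orientations are given as a rotation vector (axis times angle).
In Python, from bench import ctrl gives the robot as it stands. The module is installed in compiled form; this text tells all that it offers.
- The arm moves only by the tool play_rows, never from a script. Its argument "targets" is text: rows parted by semicolons, each of 7 numbers parted by spaces: the shift along the tool's x, y, z in cm, then the turn, a rotation vector about the tool's x, y, z in rad, then the opening, from -1 (shut) to 1 (fully open). In form: x y z ax ay az grip; .... A call has 1 to 20 rows; each row shifts and turns the pose as measured when the row begins, along the tool's axes as they then stand; what a row does not reach is not made up. A row lasts 1/8 s, in which the tool goes at most 62.5 mm and 10.7 degrees, less where a joint would pass 70% of its speed; a pose out of reach is approached as far as the arm can. A call is refused whole if a number of a shift passes 6.25 or a number of a turn 0.188, either way. A call with a gripper value outside its range is refused whole. The fingers move at their own pace and stop on an object; "newtons" is the grip in N (left out, the last holds). Time passes only in rows, so rows that do not move let the fingers close. It gives the time, the measured TCP pose, the force and the opening at its end, in the units of the state.
- ctrl.get_state(): the state, without advancing time (a new reading comes with each control period).
- ctrl.get_image(name): name is "side" or "top"; returns a dict with "pixels" (400x640x3 uint8, blue, green, red), "depth" (400x640 float32, m along the optical axis (not along the pixel's ray), 0 where there is no reading), "intrinsics" (3x3 intrinsics, pixels), "R" (3x3) and "t" (3): a world point X has camera coordinates R X + t. Camera axes: x right, y down, z forward; pixel columns grow to the right and rows downward; lengths in m; the calibration is good to about 2 mm. A picture is of the moment at which its call begins.
- ctrl.close_job(): hands the job in, once; it reports no verdict.
The state is a dict: "time": time; "joint_positions": joint angles; "qd": joint speeds; "joint_torque": joint torques, N m; "position": TCP position; "tool_rot": TCP orientation; "ft_force": force on the tool from outside, world axes, zero at the start; "torque": the same for the moment, N m; "grip_width": opening from 0.0 (shut) to 1.0 (fully open).
Only numpy, scipy, OpenCV 4.12 (cv2) and the standard library are available. Lean on these libraries where they do the work, as an engineer would, in place of code of your own. Each camera call takes 0.05 s, during which the arm holds its last target.

### The job

Clear the optical table: stack the three large round wafer carriers in the round nest and the two square chip boxes in the square nest, every foot seated inside the rim below it, with the round carrier that has the grey vent cap on top of its stack because nothing nests on the cap. Carry them level and set them down gently without dropping them, and leave the small round carrier and the oblong box where they lie, since they fit neither stack.

Things in the scene. Friction and masses are not known exactly. Their poses are not given: they have to be found in the camera images.
- round_a: Large round wafer carrier, pale lid. Loose, shut, some 60 g. Foot 45 mm diameter, 3 mm deep; body 58 mm diameter from 3 to 17 mm above the origin (grip it here). Origin: centre of the foot's underside, z up. Grey disc on the lid and round it a raised ring rim, 2.5 mm high, 50 mm inside, 55 mm outside diameter, taking the foot of the next carrier, which then stands 17 mm higher. The two are alike.
- round_b: Large round wafer carrier, pale lid. Loose, shut, some 60 g. Foot 45 mm diameter, 3 mm deep; body 58 mm diameter from 3 to 17 mm above the origin (grip it here). Origin: centre of the foot's underside, z up. Grey disc on the lid and round it a raised ring rim, 2.5 mm high, 50 mm inside, 55 mm outside diameter, taking the foot of the next carrier, which then stands 17 mm higher. The two are alike.
- round_capped: Large round wafer carrier whose pale lid has no rim but a grey vent cap in the middle (30 mm diameter, from 17 to 27.5 mm above the origin): nothing nests on it. Loose, shut, some 60 g. Foot 45 mm diameter, 3 mm deep; body 58 mm diameter from 3 to 17 mm above the origin (grip it here). Origin: centre of the foot's underside, z up. 
- square_a: Square chip box, nine grey chips on its pale lid. Loose, shut, some 60 g. Foot 38 mm square, 3 mm deep; body 52 mm square from 3 to 17 mm above the origin (grip it here). Lid rim 2.5 mm high, 43 mm inside, 48 mm outside, square, takes the foot of the next box, which then stands 17 mm higher. Origin: centre of the foot's underside, z up, x and y along the sides. Both are alike.
- square_b: Square chip box, nine grey chips on its pale lid. Loose, shut, some 60 g. Foot 38 mm square, 3 mm deep; body 52 mm square from 3 to 17 mm above the origin (grip it here). Lid rim 2.5 mm high, 43 mm inside, 48 mm outside, square, takes the foot of the next box, which then stands 17 mm higher. Origin: centre of the foot's underside, z up, x and y along the sides. Both are alike.
- small_round: Small round carrier, 40 mm diameter, 14 mm high, no foot and no rim, loose, same black and pale plastic: fits neither stack, to be left where it lies. Origin: centre of its underside.
- oblong_box: Oblong flat box, 76 mm (its x) by 38 mm (its y), 18 mm high, loose, same plastic, grey bars on the lid: fits neither stack, to be left where it lies. Origin: centre of its underside.
- round_nest: Round nest, fixed: black disc 96 mm diameter, 8 mm thick, with a raised bare-metal ring in the middle, 2.5 mm high, 50 mm inside, 55 mm outside diameter. The lowest round carrier's foot stands on the disc inside the ring. Origin: centre of its underside on the table, z up; seated carriers have their origins 8, 25 and 42 mm above it.
- square_nest: Square nest, fixed: black plate 90 mm square, 8 mm thick, with a raised bare-metal square frame in the middle, 2.5 mm high, 43 mm inside, 48 mm outside. The lower box's foot stands on the plate inside it, sides parallel. Origin: centre of its underside on the table, z up, x and y along its sides; seated boxes have their origins 8 and 25 mm above it.

How it is judged:
At the end, for the whole second after the job is handed in: Three large round carriers nested in the round nest (origins within 10 mm of its axis, at most 43.7 mm up), capped one on top; both square boxes nested in the square nest (10 mm, 26.7 mm up); upright within 0.05 rad, at rest; small round and oblong box within 20 mm of their start (horizontal distance between each of round_a, round_b, round_capped and round_nest below 0.01 m and z of round_a in the frame of round_nest between 0.006 and 0.0437 m and angle between each of round_a, round_b, round_capped, square_a, square_b's own z axis and vertical below 0.05 rad and linear speed of each of round_a, round_b, round_capped, square_a, square_b below 0.02 m/s and z of round_b in the frame of round_nest between 0.006 and 0.0437 m and z of round_capped in the frame of round_nest between 0.006 and 0.0437 m and z of round_capped in the frame of round_nest above 0.0405 m and horizontal distance between each of square_a, square_b and square_nest below 0.01 m and z of square_a in the frame of square_nest between 0.006 and 0.0267 m and z of square_b in the frame of square_nest between 0.006 and 0.0267 m and distance of each of small_round, oblong_box from where it was at the start of the episode below 0.02 m); the robot touches nothing.
It fails at once if the small round carrier or the oblong box is moved by more than 20 mm (distance of any of small_round, oblong_box from where it was at the start of the episode above 0.02 m).
It fails at once if a carrier or box is tipped by more than 0.4 rad (angle between any of round_a, round_b, round_capped, square_a, square_b's own z axis and vertical above 0.4 rad).
It fails at once if a carrier or box is dropped: it moves faster than 0.45 m/s with nothing gripping it ((linear speed of round_a above 0.45 m/s and contact force between round_a and the fingers below 0.2 N) or (linear speed of round_b above 0.45 m/s and contact force between round_b and the fingers below 0.2 N) or (linear speed of round_capped above 0.45 m/s and contact force between round_capped and the fingers below 0.2 N) or (linear speed of square_a above 0.45 m/s and contact force between square_a and the fingers below 0.2 N) or (linear speed of square_b above 0.45 m/s and contact force between square_b and the fingers below 0.2 N)).
It also fails if it takes over 115 s, if anything falls off the work surface, if the arm or the gripper's body presses on something with over 40 N, if the wrist force passes 120 N, or if a joint passes its speed limit or range.

## Working session

There is one attempt and no reset: what is moved stays moved. The work goes in short steps, Python scripts to look and compute and a tool call to move; the robot and the scene stay as the last step left them, time stands still between calls to the robot, and variables do not carry over. Pictures are saved under pics/ and viewed, and the job is handed in when it is done.

Besides the shell and the picture viewer there is one more tool, called as name(argument=value, ...), one argument or row to a line, values as JSON. play_rows: Moves the arm, as the interface text tells. Its arguments: {"type":"object","properties":{"targets":{"type":"string"},"newtons":{"type":"number"}},"required":["targets"]}

```bash
mkdir -p pics; ls; python3 - <<'E'
from bench import ctrl
import cv2,numpy as np
print(ctrl.get_state())
for n in("top","side"):
    d=ctrl.get_image(n); cv2.imwrite(f"pics/{n}0.png",d["pixels"]); np.savez(f"{n}0.npz",**d)
    print(n,d["intrinsics"],d["R"],d["t"], -d["R"].T@d["t"])
E
```

```text
pics
{'time': 0.0, 'joint_positions': array([ 1.31709139,  0.32181601, -0.07008013,  1.45164479,  0.02261774,
        1.37079787, -0.05691071]), 'qd': array([ 8.42495760e-04,  3.95361073e-04,  1.29163353e-04, -6.09184089e-04,
        4.67999400e-05, -1.06320267e-03, -7.02826366e-04]), 'joint_torque': array([-4.25016433e-04, -4.91282451e+01, -4.04550070e-01, -3.12525773e+01,
       -6.40596240e-02,  4.38896427e-02,  1.75153496e-04]), 'position': array([ 0.17191081, -0.62664867,  0.40368087]), 'tool_rot': array([-3.11163985e+00, -4.19193529e-01,  5.73429181e-04]), 'ft_force': array([ 0.68693142, -0.370967  ,  0.22190012]), 'torque': array([-0.01431653,  0.0051058 ,  0.00054171]), 'grip_width': 0.9996597050189784}
top [[386.9124195    0.         319.49716491]
 [  0.         386.9124195  202.05091326]
 [  0.           0.           1.        ]] [[-0.00289438 -0.9995922  -0.02840889]
 [-0.99558459  0.00554591 -0.09370472]
 [ 0.09382406  0.02801223 -0.99519463]] [0.0199676  0.51104395 0.96358597] [ 0.41843772 -0.00986694  1.00741007]
side [[430.62146225   0.         317.40061397]
 [  0.         430.62146225 199.37577494]
 [  0.           0.           1.        ]] [[-0.92772491 -0.37324818  0.00350627]
 [-0.22259156  0.54567188 -0.80789554]
 [ 0.29963226 -0.75028528 -0.58931529]] [0.46417078 0.1551684  0.81937352] [0.21965122 0.70334375 0.60660169]
```

View pics/top0.png

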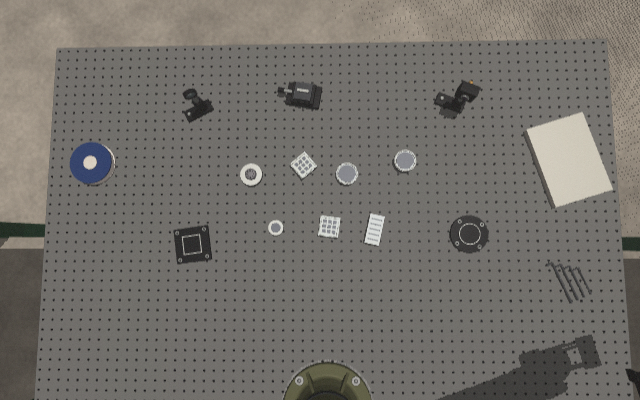

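View pics/side0.png

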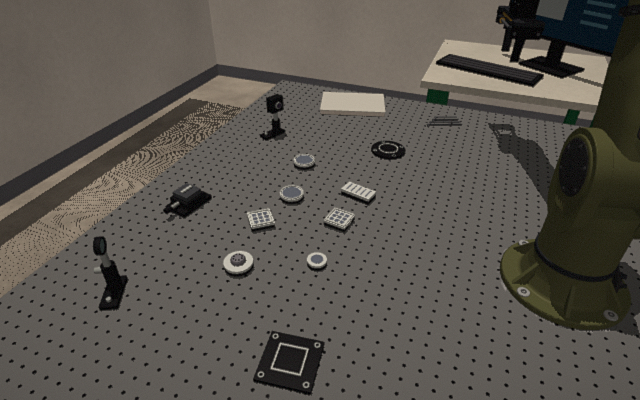

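Top view: capped carrier (251,175), plain rounds (347,174) and (405,161), squares (303,165, turned) and (329,227), small round (276,228), oblong (374,229), square nest (193,244), round nest (469,234). The side view shows the same items, with square nest at (290,360) and round nest at (388,149).

```bash
python3 - <<'E'
import cv2,numpy as np
for n,(a,b,c,d) in dict(top=(140,260,170,500),side=(130,400,220,420)).items():
    p=np.load(f"{n}0.npz")["pixels"]
    k=2.4 if n=="top" else 2.2
    cv2.imwrite(f"pics/{n}z.png",cv2.resize(p[a:b,c:d],None,fx=k,fy=k,interpolation=cv2.INTER_CUBIC))
    g=p.min(axis=2)
    m=(g>120).astype(np.uint8)
    m=cv2.morphologyEx(m,cv2.MORPH_CLOSE,np.ones((5,5)))
    N,l,s,ce=cv2.connectedComponentsWithStats(m)
    for i in range(1,N):
        if 30<s[i,4]<2000: print(n,s[i],ce[i].round(1))
z=np.load("top0.npz");Z=z["depth"];print(Z[150:160,330:360:6], Z[170:178,345:350])
E
```

```text
top [297  88  12   5  37] [302.4  89.8]
top [102 144  13  24  46] [109.9 153.1]
top [394 149  23  23 396] [404.9 159.9]
top [290 151  27  27 408] [303.1 164.4]
top [ 83 155  14  15 151] [ 89.5 162. ]
top [240 163  22  23 396] [250.6 173.8]
top [336 162  22  23 397] [346.6 172.9]
top [627 201  13  32 193] [632.7 218.1]
top [364 213  21  33 463] [374.2 228.9]
top [318 215  23  23 434] [328.9 226. ]
top [268 219  15  17 196] [275.1 227.2]
top [458 219  17  11  47] [464.  223.5]
top [467 223  17  22  52] [476.8 234.1]
top [455 231   9  15  40] [459.1 239.9]
top [  0 238  44  10 391] [ 23.7 242.7]
top [316 359  23   3  35] [327.1 360.1]
top [287 366  19  19 128] [296.8 377.6]
top [350 366  20  25 143] [358.1 378.7]
side [520  48  27  12 213] [531.5  53.1]
side [ 320   92   66   20 1144] [352.5 101.6]
side [293 154  22  12 100] [303.8 159.1]
side [ 88 176  15  12  34] [ 95.  182.4]
side [341 181  35  18 297] [358.3 189.8]
side [280 185  24  15 125] [291.6 192.3]
side [ 75 192  32  19 171] [ 89.3 200.6]
side [324 207  31  21 358] [339.  216.9]
side [247 208  28  19 362] [260.1 217.2]
side [
[... 453 characters left out ...]
6 1.0228813 1.0211483]
 [1.0244405 1.0213772 1.0225774 1.0211064 1.0238775]
 [1.0257125 1.0226507 1.0210019 1.0224618 1.0182388]
 [1.0282152 1.0245731 1.0192509 1.0240706 1.0207242]
 [1.0235739 1.0214437 1.0218734 1.022048  1.020994 ]] [[0.99991286 0.99942577 1.000554   1.0010358  0.99882674]
 [1.0022776  1.0015297  1.0003705  1.0000926  1.0013657 ]
 [0.99723345 0.9984437  0.9972143  1.0021774  1.0017579 ]
 [1.0005956  1.0016367  0.99971634 0.99872524 1.0024282 ]
 [0.99831533 0.9968519  0.9982229  1.0003378  1.0000887 ]
 [0.9992618  1.0005864  0.9997203  0.9959428  1.0011095 ]
 [0.9979744  0.9978487  0.9994099  0.996224   0.9967519 ]
 [0.9999963  0.99968964 0.9980749  0.9991788  1.0011927 ]]
```

View pics/topz.png

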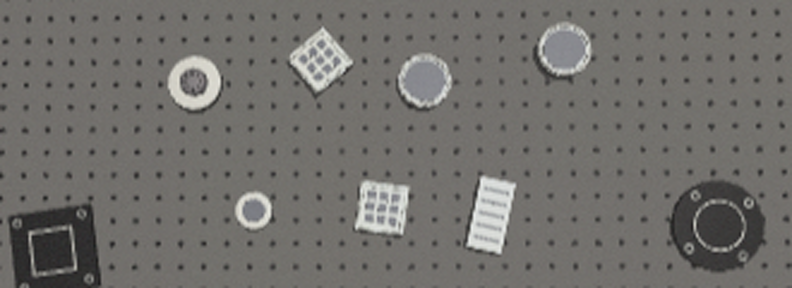

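View pics/sidez.png

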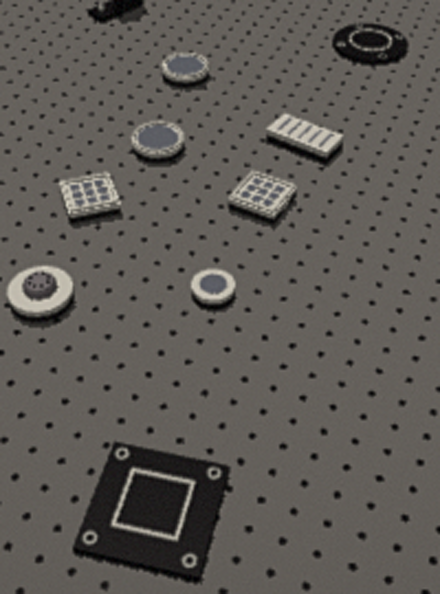

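```bash
cat > h.py <<'E'
import cv2,numpy as np
def ray(d,u,v):
    K,R,t=d["intrinsics"],d["R"],d["t"]
    c=-R.T@t; r=R.T@np.linalg.solve(K,[u,v,1.]); return c,r
def plane(d,u,v,z):
    c,r=ray(d,u,v); return c+r*(z-c[2])/r[2]
def tri(d1,p1,d2,p2):
    A=[];b=[]
    for d,p in((d1,p1),(d2,p2)):
        c,r=ray(d,*p); r/=np.linalg.norm(r); P=np.eye(3)-np.outer(r,r);A.append(P);b.append(P@c)
    X=np.linalg.lstsq(np.vstack(A),np.hstack(b),rcond=None)[0]
    return X
def proj(d,X):
    q=d["intrinsics"]@(d["R"]@np.asarray(X)+d["t"]); return q[:2]/q[2]
def hullc(pts):
    h=cv2.convexHull(pts.astype(np.float32)); M=cv2.moments(h); return np.array([M["m10"]/M["m00"],M["m01"]/M["m00"]]),h
def blob(d,p,r=22,thr=105,dark=False,up=4):
    """upsampled local segmentation; hull centroid in px"""
    g=d["pixels"].min(axis=2) if not dark else d["pixels"].max(axis=2)
    x0,y0=int(p[0])-r,int(p[1])-r; x0=max(x0,0);y0=max(y0,0)
    c=g[y0:int(p[1])+r,x0:int(p[0])+r]
    c=cv2.resize(c,None,fx=up,fy=up,interpolation=cv2.INTER_CUBIC)
    m=((c<thr) if dark else (c>thr)).astype(np.uint8)
    m=cv2.morphologyEx(m,cv2.MORPH_CLOSE,np.ones((9,9)))
    if dark: m=cv2.morphologyEx(m,cv2.MORPH_OPEN,np.ones((21,21)))
    N,l,s,_=cv2.connectedComponentsWithStats(m)
    # component nearest the centre with largest area
    i=1+np.argmax(s[1:,4]); ys,xs=np.nonzero(l==i)
    pts=np.stack([(xs+.5)/up-.5+x0,(ys+.5)/up-.5+y0],1)
    cc,h=hullc(pts); return cc,h[:,0]
E
python3 - <<'E'
from h import *
T=np.load("top0.npz");S=np.load("side0.npz")
T={k:T[k] for k in T};S={k:S[k] for k in S}
items=dict(cap=((251,175),(238,261)),rL=((347,174),(292,193)),rR=((405,161),(304,160)),sq1=((303,165),(260,217)),sq2=((329,227),(339,217)),small=((275,227),(316,259)),obl=((374,229),(358,190)))
for n,(a,b) in items.items():
    ca,ha=blob(T,a);cb,hb=blob(S,b,r=20,thr=95)
    X=tri(T,ca,S,cb); z=.0185
    wp=np.array([plane(T,*q,z)[:2] for q in ha],np.float32); wr=cv2.minAreaRect(wp*1000)
    wps=np.array([plane(S,*q,z)[:2] for q in hb],np.float32); ws=cv2.minAreaRect(wps*1000)
    print(n,ca.round(1),cb.round(1),"tri",(X*1000).round(1),"top@z",(plane(T,*ca,z)[:2]*1000).round(1),"side@z",(plane(S,*cb,z)[:2]*1000).round(1),"rect",np.round(wr[1],1),round(wr[2],1),"s",np.round(ws[1],1),round(ws[2],1))
for n,a,b in(("rn",(469,234),(388,149)),("sn",(193,244),(290,360))):
    for nm,d,p in(("T",T,a),("S",S,b)):
        c,h=blob(d,p,r=34 if nm=="T" or n=="rn" else 45,thr=62 if nm=="T" else 45,dark=True)
        w=np.array([plane(d,*q,.008)[:2] for q in h],np.float32)*1000; r=cv2.minAreaRect(w)
        print(n,nm,c.round(1),"plane",(plane(d,*c,.008)*1000).round(1),"rect",np.round(r[0],1),np.round(r[1],1),round(r[2],1))
    # ring
    for nm,d,p in(("T",T,a),("S",S,b)):
        c,h=blob(d,p,r=14 if nm=="T" else (24 if n=="sn" else 13),thr=70 if nm=="T" else 75)
        w=np.array([plane(d,*q,.0105)[:2] for q in h],np.float32)*1000; r=cv2.minAreaRect(w)
        print(" ring",nm,c.round(1),"plane",(plane(d,*c,.0105)*1000).round(1),"rect",np.round(r[0],1),np.round(r[1],1),round(r[2],1))
E
```

```text
cap [250.5 174.5] [236.5 260.7] tri [587.2 198.6  16.6] top@z [584.6 197.1] side@z [588.6 200.7] rect [116.9 114.9] 0.5 s [60.3 62.5] 59.7
rL [346.5 173.5] [290.9 191.3] tri [587.  -51.3  19.2] top@z [585.3 -52. ] side@z [589.3 -52. ] rect [113.3 114.4] 89.5 s [61.  72.8] 35.4
rR [404.5 160.5] [303. 159.] tri [ 620.2 -201.    18. ] top@z [ 618.  -201.6] side@z [ 622.1 -199.9] rect [112.7 115.5] 89.0 s [64.4 85.1] 10.1
sq1 [302.5 164.5] [259.6 216.6] tri [610.8  62.2  18.8] top@z [609.8  61.8] side@z [612.2  62.1] rect [114.3 115.6] 89.8 s [56.9 74.2] 41.2
sq2 [328.5 226.5] [339.8 216.3] tri [449.   -4.8  18.9] top@z [448.9  -4.8] side@z [449.3  -5.3] rect [112.2 111.6] 89.7 s [65.2 82.1] 78.5
small [274.5 226.5] [316.6 258.5] tri [449.  133.8  15.1] top@z [449.4 133.5] side@z [447.1 136.9] rect [113.6 112.1] 89.9 s [43.9 43.2] 63.8
obl [373.5 228.5] [358.2 189.3] tri [ 443.3 -119.1   19.3] top@z [ 443.4 -119.2] side@z [ 443.4 -120.3] rect [112.  111.2] 89.7 s [56.1 83.5] 75.9
rn T [474.  234.4] plane [ 427.7 -375.1    8. ] rect [ 428.5 -375.3] [67.  44.4] 82.2
rn S [390.  150.5] plane [ 422.5 -350.8    8. ] rect [ 423.5 -354.9] [ 77.9 105.8] 12.7
 ring T [469.1 233.3] plane [ 430.4 -362.    10.5] rect [ 431.2 -360.5] [69.6 70.9] 87.6
 ring S [388.  143.3] plane [ 437.3 -384.7   10.5] rect [ 437.1 -383. ] [ 75.6 105.9] 15.8
sn T [192.2 244.4] plane [404.2 348.7   8. ] rect [404.3 348.4] [89.4 91.2] 8.2
sn S [289.8 362.3] plane [403.4 355.7   8. ] rect [404.1 353. ] [92.8 93.7] 8.4
 ring T [191.4 244.1] plane [405.  350.   10.5] rect [405.1 349.9] [52.1 51.3] 8.1
 ring S [289.4 358.6] plane [405.9 351.5  10.5] rect [406.3 350.6] [49.7 50.2] 8.4
```

```bash
cat > meas.py <<'E'
from h import *
import sys
def load(n):
    z=np.load(n); return {k:z[k] for k in z}
def one(T,S,n,a,b,z=.0185):
    ca,ha=blob(T,a,thr=155,r=20);cb,hb=blob(S,b,r=20,thr=125)
    X=tri(T,ca,S,cb)
    wr=cv2.minAreaRect(np.array([plane(T,*q,z)[:2] for q in ha],np.float32)*1000)
    ws=cv2.minAreaRect(np.array([plane(S,*q,z)[:2] for q in hb],np.float32)*1000)
    print(n,ca.round(1),cb.round(1),"tri",(X*1000).round(1),"top@z",(plane(T,*ca,z)[:2]*1000).round(1),"side@z",(plane(S,*cb,z)[:2]*1000).round(1),"rect",np.round(wr[1],1),round(wr[2],1),"s",np.round(ws[1],1),round(ws[2],1))
E
python3 - <<'E'
from meas import *
T=load("top0.npz");S=load("side0.npz")
items=dict(cap=((251,175),(238,261)),rL=((347,174),(292,193)),rR=((405,161),(304,160)),sq1=((303,165),(260,217)),sq2=((329,227),(339,217)),small=((275,227),(316,259)),obl=((374,229),(358,190)))
for n,(a,b) in items.items(): one(T,S,n,a,b)
g=T["pixels"].max(axis=2); print(g[220:250:2,450:490:2])
g=S["pixels"].max(axis=2); print(g[138:162,370:408:2])
E
```

```text
cap [250.5 173.9] [237.7 260.8] tri [587.2 197.9  15.9] top@z [586.1 197.1] side@z [586.3 200.2] rect [56.3 56.7] 20.9 s [57.8 57. ] 87.1
rL [346.6 173. ] [288.7 192.4] tri [590.7 -51.2  14.8] top@z [586.6 -52.3] side@z [592.2 -45.9] rect [56.  55.3] 59.2 s [39.3 62.1] 33.8
rR [405. 160.] [305.8 156.8] tri [ 616.3 -201.9   25.7] top@z [ 619.2 -202.9] side@z [ 619.7 -213.4] rect [54.5 55.5] 4.6 s [30.1 52.8] 84.8
sq1 [303.1 164.5] [260.2 217.2] tri [610.9  60.8  16.1] top@z [609.8  60.4] side@z [610.   63.5] rect [52.2 51.9] 40.4 s [52.4 56.7] 40.3
sq2 [328.8 226.1] [339.1 217. ] tri [450.6  -5.6  16. ] top@z [450.   -5.7] side@z [450.1  -2.5] rect [52.  53.1] 81.8 s [55.4 53. ] 82.3
small [275.2 227.2] [316.4 258.8] tri [448.5 132.5  13.3] top@z [447.7 131.6] side@z [447.1 137.7] rect [38.4 37.3] 0.4 s [39.1 38.9] 22.1
obl [374.3 229. ] [358.3 189.7] tri [ 442.8 -121.1   16.8] top@z [ 442.2 -121.1] side@z [ 442.7 -118.6] rect [38.3 77. ] 77.1 s [40.3 76.7] 77.0
[[112 116  97  55 126 132  64  64  69  64  61  63  61  60  58  61 103 111
   98 103]
 [115 116  53  63 145 112  61  65  63  
[... 2396 characters left out ...]
  26  53  55  52  39  36  18  20  25  21  22
  101]
 [103 101  18   8  16  22  14  13  19  22  13  43  46  17  19  24  16  45
  105]
 [103 104  58   9   9  13  21  18  20  18  21  82  39  25  17   7  19  69
  103]
 [102  78 100  49  12   6  10  18  19  17  21  40  51  21  13   5  53 102
  102]
 [ 98  52 105 105  56  12  10  11  11  19  12   6  16   8  15  12 103 104
  102]
 [104 101 100 105 106  45  48  19  13   8  13  13  13  22  53  53 104 103
  102]
 [102 102 101 102 105  67 107  58  51  34  30  50  50  72 108 103 103 100
  100]
 [ 93 101 104 102 103 102 105 104 108  85  66 107 105 106 105 102 102 100
  102]
 [ 63 103 102 102  99 101 104 103 105 103  73 105 104 103  92 103 101 103
  101]]
```

```bash
cat >> meas.py <<'E'
from scipy.optimize import minimize
def ringfit(d,shape,x0,z=.0105,L=(50,55)):
    """correlate a projected bright ring (inside/outside size L mm) against neighbours"""
    g=d["pixels"].max(axis=2).astype(np.float32)
    def samp(P):
        q=np.array([proj(d,p) for p in P],np.float32)
        return cv2.remap(g,q[:,0].reshape(-1,1),q[:,1].reshape(-1,1),cv2.INTER_LINEAR).mean()
    def curve(v,s,zz):
        x,y,a=v; t=np.linspace(0,2*np.pi,160,endpoint=False)
        if shape=="c": P=np.stack([np.cos(t),np.sin(t)],1)*s/2
        else:
            u=np.linspace(-1,1,40);o=np.ones(40)
            P=np.vstack([np.c_[u,o],np.c_[u,-o],np.c_[o,u],np.c_[-o,u]])*s/2
            c,n=np.cos(a),np.sin(a); P=P@np.array([[c,n],[-n,c]])
        return np.c_[P+[x,y],np.full(len(P),zz)]/1000
    def f(v): return -(2*samp(curve(v,(L[0]+L[1])/2,z*1000))-samp(curve(v,L[0]-8,z*1000))-samp(curve(v,L[1]+8,z*1000)))
    r=minimize(f,[*x0],method="Nelder-Mead",options=dict(initial_simplex=[[*x0],[x0[0]+4,x0[1],x0[2]],[x0[0],x0[1]+4,x0[2]],[x0[0],x0[1],x0[2]+.1]]))
    return r.x.round(2),r.fun
E
python3 - <<'E'
from meas import *
T=load("top0.npz");S=load("side0.npz")
for d in(T,S):
    for z in(.0085,.0105):print("rn",z,ringfit(d,"c",(430,-362,0),z), "sn",ringfit(d,"s",(405,350,.14),z,(43,48)))
# dark outlines
for nm,d,p,r,t in(("T",T,(469,234),30,84),("S",S,(388,151),28,70)):
    g=d["pixels"].max(axis=2); 
    m=(cv2.resize(g,None,fx=4,fy=4,interpolation=cv2.INTER_CUBIC)<t).astype(np.uint8)
    k=np.zeros_like(m); cv2.circle(k,(p[0]*4,p[1]*4),r*4,1,-1); m&=k
    m=cv2.morphologyEx(m,cv2.MORPH_CLOSE,cv2.getStructuringElement(2,(25,25))); m=cv2.morphologyEx(m,cv2.MORPH_OPEN,cv2.getStructuringElement(2,(25,25)))
    ys,xs=np.nonzero(m);c,h=hullc(np.c_[(xs+.5)/4-.5,(ys+.5)/4-.5]); print(nm,c,plane(d,*c,.008)*1000)
    w=np.array([plane(d,*q,.008)[:2] for q in h[:,0]],np.float32)*1000;print(cv2.fitEllipse(w),cv2.minEnclosingCircle(w))
# plain round carriers in side/top: ring edge fit as pale ring 50..58 at lid
for n,x in(("rL",(587,-52,0)),("rR",(619,-203,0))):
    for d in(T,S): print(n,ringfit(d,"c",x,.019,(50,58)))
for d in(T,S): print("cap",ringfit(d,"c",(586,198,0),.017,(36,58)))
E
```

```text
rn 0.0085 (array([ 4.2987e+02, -3.6324e+02,  4.0000e-02]), np.float64(-143.79586791992188)) sn (array([4.0490e+02, 3.5075e+02, 1.5000e-01]), np.float64(-163.2965087890625))
rn 0.0105 (array([ 4.2990e+02, -3.6258e+02,  6.0000e-02]), np.float64(-143.22991943359375)) sn (array([4.0492e+02, 3.5000e+02, 1.5000e-01]), np.float64(-163.22836303710938))
rn 0.0085 (array([ 4.3196e+02, -3.6426e+02,  2.0000e-02]), np.float64(-119.83438873291016)) sn (array([4.0680e+02, 3.4947e+02, 1.4000e-01]), np.float64(-271.4589538574219))
rn 0.0105 (array([ 4.3124e+02, -3.6059e+02, -3.0000e-02]), np.float64(-119.04592895507812)) sn (array([4.0616e+02, 3.5067e+02, 1.4000e-01]), np.float64(-271.2259521484375))
T [468.28049515 233.44680446] [ 430.19400586 -360.76275706    8.        ]
((430.7011413574219, -360.7708435058594), (98.9985580444336, 103.19424438476562), 18.42008399963379) ((431.80328369140625, -360.1442565917969), 52.065425872802734)
S [386.92538577 149.50979114] [ 431.95053273 -352.84604057    8.        ]
((433.3062744140625, -355.7514343261719), (104.9823989868164, 127.1186752319336), 25.74850082397461) ((436.0438232421875, -352.7187194824219), 63.13396072387695)
rL (array([ 5.8727e+02, -5.2390e+01,  2.0000e-02]), np.float64(-88.27971649169922))
rL (array([ 5.8811e+02, -5.0980e+01,  2.0000e-02]), np.float64(-71.61076354980469))
rR (array([ 6.2010e+02, -2.0257e+02,  3.0000e-02]), np.float64(-85.45780181884766))
rR (array([ 6.1967e+02, -1.9977e+02, -2.0000e-02]), np.float64(-58.04443359375))
cap (array([ 5.8690e+02,  1.9839e+02, -2.0000e-02]), np.float64(-204.30714416503906))
cap (array([5.8844e+02, 1.9664e+02, 1.0000e-02]), np.float64(-215.94320678710938))
```

```bash
cat > go.py <<'E'
# usage: go.py x y z phi_deg  (grasp point mm) -> remaining shift (cm, tool axes) after turning, and turn
import sys,numpy as np
from bench import ctrl
from scipy.spatial.transform import Rotation as Ro
s=ctrl.get_state(); R=Ro.from_rotvec(s["tool_rot"]).as_matrix(); p=s["position"]; g=p+R[:,2]*.164
print("t",round(s["time"],2),"grasp pt mm",(g*1000).round(1),"phi",round(np.degrees(np.arctan2(R[1,0],R[0,0])),2),"tilt",np.round(R[:2,2],4),"F",s["ft_force"].round(1),"w mm",round(s["grip_width"]*87,1), "q1,q7",s["joint_positions"][[0,6]].round(2))
if len(sys.argv)>4:
    x,y,z,f=map(float,sys.argv[1:5]); f=np.radians(f)
    G=np.array([[np.cos(f),np.sin(f),0],[np.sin(f),-np.cos(f),0],[0,0,-1.]]).T
    rv=Ro.from_matrix(R.T@G).as_rotvec()
    d=np.array([x,y,z])/1000-.164*G[:,2]-p
    print("turn",rv.round(4),"shift cm now-axes",(R.T@d*100).round(2),"goal-axes",(G.T@d*100).round(2))
E
python3 go.py 619.8 -202.3 120 0
```

```text
t 0.1 grasp pt mm [ 171.8 -626.4  239.8] phi 15.35 tilt [-0.0006  0.0016] F [0.2 0.3 0.2] w mm 87.3 q1,q7 [ 1.32 -0.06]
turn [-0.0017  0.0003  0.2678] shift cm now-axes [ 54.42 -29.05  12.02] goal-axes [ 44.79 -42.44  11.98]
```

play_rows(
  targets="0 0 0 0 0 0.134 1;0 0 0 0 0 0.134 1;4.4 -4.1 1 0 0 0 1;4.4 -4.1 1 0 0 0 1;4.4 -4.1 1 0 0 0 1;4.4 -4.1 1 0 0 0 1;4.4 -4.1 1 0 0 0 1;4.4 -4.1 1 0 0 0 1;4.4 -4.1 1 0 0 0 1;4.4 -4.1 1 0 0 0 1;4.4 -4.1 1 0 0 0 1;0 0 0 0 0 0 1",
  newtons=20,
)

```text
time: 1.6
position: [0.5799, -0.2514, 0.3046]
tool_rot: [-3.134, 0.022, 0.01]
ft_force: [-0.2, 0.0, 0.1]
grip_width: 0.999
```

```bash
python3 go.py 619.8 -202.3 60 0
```

```text
t 1.6 grasp pt mm [ 578.9 -250.1  140.6] phi -0.8 tilt [-0.0062  0.008 ] F [-0.2  0.   0.1] w mm 86.9 q1,q7 [ 0.64 -1.31]
turn [-0.0079  0.0063 -0.0141] shift cm now-axes [ 3.97 -4.9   8.08] goal-axes [ 3.99 -4.91  8.06]
```

play_rows(
  targets="2 -2.4 4 -0.008 0.006 -0.014 1;2 -2.5 4 0 0 0 1;0 0 0 0 0 0 1",
)

```text
time: 1.98
position: [0.6201, -0.2032, 0.2219]
tool_rot: [3.139, -0.002, -0.003]
ft_force: [0.1, 0.0, 0.4]
grip_width: 1.003
```

```bash
python3 go.py 619.8 -202.3 22 0
```

```text
t 1.98 grasp pt mm [ 619.8 -203.6   57.9] phi -0.07 tilt [-0.0017 -0.0022] F [0.1 0.  0.4] w mm 87.3 q1,q7 [ 0.55 -1.43]
turn [ 0.0022  0.0017 -0.0012] shift cm now-axes [-0.02 -0.1   3.59] goal-axes [-0.03 -0.09  3.59]
```

```bash
cat > snap.py <<'E'
import sys,cv2,numpy as np
from bench import ctrl
tag=sys.argv[1]
for n in sys.argv[2].split(","):
    d=ctrl.get_image(n); np.savez(f"{n}_{tag}.npz",**d)
    im=d["pixels"]
    if len(sys.argv)>3:
        x,y,r=map(int,sys.argv[3].split(",")); im=cv2.resize(im[max(y-r,0):y+r,max(x-r,0):x+r],None,fx=5,fy=5,interpolation=cv2.INTER_CUBIC)
    cv2.imwrite(f"pics/{n}_{tag}.png",im)
E
python3 snap.py a side 304,150,55
```

```text
(no output)
```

View pics/side_a.png

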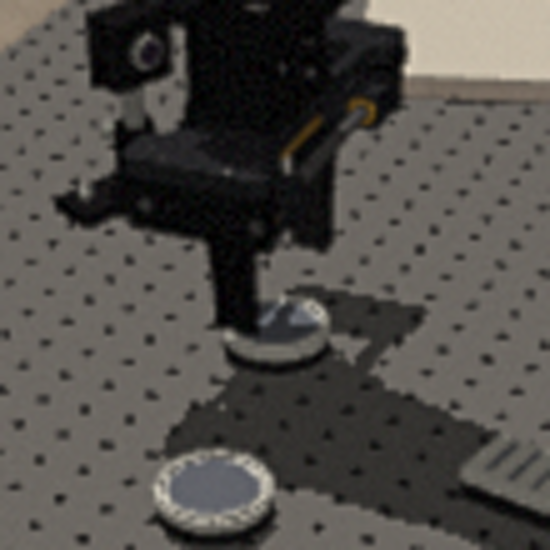

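The near finger hangs before carrier rR (crop (235,310)), spanning it; the neighbour rL (crop (215,490)) is clear. Checking the fingertip against its projection, then descending.

```bash
python3 - <<'E'
from meas import *
S=load("side_a.npz")
for p in([.6198,-.160,.040],[.629,-.160,.040],[.610,-.160,.040],[.6198,-.145,.04]): print(((proj(S,p)-[249,95])*5).round())
E
```

```text
[242. 322.]
[226. 318.]
[260. 325.]
[230. 336.]
```

play_rows(
  targets="0 -0.1 1.8 0.002 0.002 0 1;0 0 1.5 0 0 0 1;0 0 0.3 0 0 0 1;0 0 0 0 0 0 1",
)

```text
time: 2.52
position: [0.619, -0.21, 0.1882]
tool_rot: [3.135, -0.016, 0.009]
ft_force: [-0.2, 0.2, 0.4]
grip_width: 0.999
```

```bash
python3 go.py 619.8 -202.3 21 0
```

```text
t 2.52 grasp pt mm [ 619.9 -211.1   24.2] phi -0.59 tilt [ 0.0054 -0.0069] F [-0.2  0.2  0.4] w mm 86.9 q1,q7 [ 0.55 -1.44]
turn [ 0.0069 -0.0054 -0.0103] shift cm now-axes [ 0.07 -0.77  0.32] goal-axes [ 0.08 -0.77  0.32]
```

play_rows(
  targets="0 0 0 0 0 0 1",
)

```text
time: 2.65
position: [0.6191, -0.2103, 0.1887]
tool_rot: [3.134, -0.017, 0.01]
ft_force: [0.1, 0.5, -0.2]
grip_width: 1.0
```

play_rows(
  targets="0 -0.4 0 0 0 0.01 1",
)

```text
time: 2.78
position: [0.6192, -0.2067, 0.1892]
tool_rot: [3.134, -0.035, 0.011]
ft_force: [-0.3, -0.5, -0.6]
grip_width: 0.996
```

play_rows(
  targets="0 0 0 0 0 0 1",
)

```text
time: 2.9
position: [0.6195, -0.206, 0.1896]
tool_rot: [3.134, -0.033, 0.012]
ft_force: [0.2, -0.2, 0.3]
grip_width: 1.0
```

```bash
python3 go.py 619.8 -202.3 21 0
```

```text
t 2.9 grasp pt mm [ 620.8 -207.2   25.7] phi -1.22 tilt [ 0.0076 -0.0076] F [ 0.2 -0.2  0.3] w mm 87.0 q1,q7 [ 0.54 -1.46]
turn [ 0.0075 -0.0077 -0.0213] shift cm now-axes [ 0.02 -0.37  0.46] goal-axes [ 0.03 -0.37  0.46]
```

play_rows(
  targets="0 -0.4 0.3 0.007 -0.007 -0.021 1",
)

```text
time: 3.02
position: [0.6198, -0.2021, 0.1871]
tool_rot: [3.141, 0.001, 0.002]
ft_force: [-0.1, -0.7, 0.3]
grip_width: 0.999
```

```bash
python3 go.py 619.8 -202.3 21 0
```

```text
t 3.02 grasp pt mm [ 620.  -202.3   23.1] phi 0.03 tilt [ 0.0013 -0.001 ] F [-0.1 -0.7  0.3] w mm 86.9 q1,q7 [ 0.54 -1.44]
turn [ 0.001  -0.0013  0.0005] shift cm now-axes [0.   0.02 0.21] goal-axes [0.   0.02 0.21]
```

play_rows(
  targets="0 0 0.2 0 0 0 0;0 0 0.03 0 0 0 -1;0 0 0.03 0 0 0 -1;0 0 0.03 0 0 0 -1;0 0 0.03 0 0 0 -1",
)

```text
time: 3.65
position: [0.6198, -0.2015, 0.1836]
tool_rot: [3.141, 0.003, 0.001]
ft_force: [-1.0, 1.7, 3.0]
grip_width: 0.654
```

```bash
python3 go.py 619.8 -202.3 21 0
```

```text
t 3.65 grasp pt mm [ 619.9 -201.6   19.6] phi 0.09 tilt [ 0.0004 -0.0003] F [-1.   1.7  3. ] w mm 56.9 q1,q7 [ 0.54 -1.44]
turn [ 0.0003 -0.0004  0.0016] shift cm now-axes [-0.    0.08 -0.14] goal-axes [-0.    0.08 -0.14]
```

play_rows(
  targets="0 0 -0.8 0 0 0 -1;0 0 -2 0 0 0 -1;0 0 -2.5 0 0 0 -1;-2.5 2.1 0 0 0 0 -1;-4 3.4 0 0 0 0 -1;-4 3.4 0 0 0 0 -1;-4 3.4 0 0 0 0 -1;-2.5 2 0 0 0 0 -1;0 0 0 0 0 0 -1",
)

```text
time: 4.78
position: [0.448, -0.349, 0.2494]
tool_rot: [3.135, 0.006, 0.02]
ft_force: [0.2, 0.3, -1.5]
grip_width: 0.66
```

```bash
python3 go.py 430.3 -362.3 32 0
```

```text
t 4.78 grasp pt mm [ 450.1 -350.1   85.4] phi 0.23 tilt [ 0.0128 -0.0068] F [ 0.2  0.3 -1.5] w mm 57.4 q1,q7 [ 0.87 -1.03]
turn [ 0.0068 -0.0128  0.004 ] shift cm now-axes [-1.84  1.28  5.32] goal-axes [-1.77  1.33  5.34]
```

play_rows(
  targets="-0.9 0.6 1.5 0.007 -0.012 0.004 -1;-0.9 0.6 1.5 0 0 0 -1;0 0 1 0 0 0 -1;0 0 0 0 0 0 -1",
)

```text
time: 5.28
position: [0.4316, -0.3593, 0.207]
tool_rot: [-3.14, -0.007, -0.002]
ft_force: [0.4, 0.2, -0.5]
grip_width: 0.66
```

```bash
python3 go.py 430.3 -362.3 34 0; python3 snap.py b side 388,145,45
```

```text
t 5.28 grasp pt mm [ 431.9 -359.    43. ] phi 0.25 tilt [0.0016 0.002 ] F [ 0.4  0.2 -0.5] w mm 57.4 q1,q7 [ 0.89 -1.  ]
turn [-0.002  -0.0016  0.0044] shift cm now-axes [-0.13  0.3   0.9 ] goal-axes [-0.13  0.3   0.9 ]
```

View pics/side_b.png

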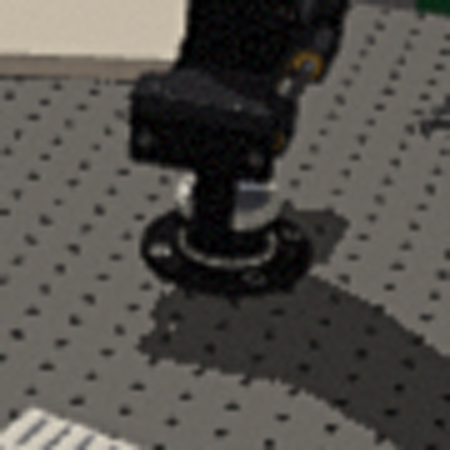

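The carrier is held level over the ring (crop (230,220)). Align finely, then lower.

play_rows(
  targets="-0.1 0.3 0.8 -0.002 -0.002 0.004 -1;0 0 0 0 0 0 -1",
)

```text
time: 5.58
position: [0.4316, -0.3622, 0.1993]
tool_rot: [3.141, 0.003, 0.001]
ft_force: [0.6, -0.1, 0.3]
grip_width: 0.661
```

```bash
python3 go.py 430.3 -362.3 28 0
```

```text
t 5.58 grasp pt mm [ 431.7 -362.4   35.3] phi 0.09 tilt [ 0.0008 -0.001 ] F [ 0.6 -0.1  0.3] w mm 57.5 q1,q7 [ 0.89 -1.01]
turn [ 0.001  -0.0008  0.0016] shift cm now-axes [-0.13  0.01  0.73] goal-axes [-0.13  0.01  0.73]
```

play_rows(
  targets="-0.13 0 0.2 0 0 0 -1;0 0 0.2 0 0 0 -1;0 0 0.2 0 0 0 -1;0 0 0.15 0 0 0 -1",
)

```text
time: 6.08
position: [0.4307, -0.3623, 0.1921]
tool_rot: [3.14, 0.003, 0.003]
ft_force: [-0.9, -0.3, -0.9]
grip_width: 0.662
```

```bash
python3 go.py 430.3 -362.3 28 0
```

```text
t 6.08 grasp pt mm [ 431.1 -362.6   28.1] phi 0.11 tilt [ 0.002  -0.0019] F [-0.9 -0.3 -0.9] w mm 57.6 q1,q7 [ 0.89 -1.01]
turn [ 0.0019 -0.002   0.0019] shift cm now-axes [-0.04 -0.    0.01] goal-axes [-0.04 -0.    0.01]
```

play_rows(
  targets="0 0 0.1 0.002 -0.002 0 -1;0 0 0.05 0 0 0 -0.2;0 0 0 0 0 0 0.6;0 0 0 0 0 0 1;0 0 0 0 0 0 1",
)

```text
time: 6.7
position: [0.431, -0.3625, 0.1912]
tool_rot: [3.141, 0.003, 0.001]
ft_force: [-0.1, 0.1, 0.1]
grip_width: 0.914
```

```bash
python3 go.py 587.4 -52 60 0
```

```text
t 6.7 grasp pt mm [ 431.2 -362.6   27.2] phi 0.11 tilt [ 0.0007 -0.0006] F [-0.1  0.1  0.1] w mm 79.5 q1,q7 [ 0.89 -1.01]
turn [ 0.0006 -0.0007  0.0019] shift cm now-axes [ 15.7  -31.02  -3.28] goal-axes [ 15.64 -31.05  -3.28]
```

play_rows(
  targets="0 0 -1.5 0 0 0 1;0 0 -2.5 0 0 0 1;0 0 -2.5 0 0 0 1;2 -4 0 0 0 0 1;2.5 -5 0 0 0 0 1;2.5 -5 0 0 0 0 1;2.5 -5 0 0 0 0 1;2.5 -5 0 0 0 0 1;1.5 -3 0 0 0 0 1;0 0 0 0 0 0 1",
)

```text
time: 7.95
position: [0.5717, -0.0861, 0.2691]
tool_rot: [3.135, -0.003, 0.021]
ft_force: [-0.4, -1.2, 0.3]
grip_width: 1.002
```

```bash
python3 go.py 587.4 -52 50 0;python3 snap.py c side,top; python3 - <<'E'
from meas import *
T=load("top_c.npz");S=load("side_c.npz")
for d in(T,S):print(ringfit(d,"c",(430,-362,0),.027,(50,58)))
S0=S["pixels"][100:200,340:440];cv2.imwrite("pics/c1.png",cv2.resize(S0,None,fx=5,fy=5,interpolation=2))
E
```

```text
t 7.95 grasp pt mm [573.9 -87.1 105.2] phi -0.12 tilt [ 0.0136 -0.0064] F [-0.4 -1.2  0.3] w mm 87.2 q1,q7 [ 0.5  -1.59]
turn [ 0.0064 -0.0136 -0.0022] shift cm now-axes [ 1.49 -3.45  5.51] goal-axes [ 1.57 -3.41  5.51]
(array([ 4.3078e+02, -3.6129e+02,  1.0000e-02]), np.float64(-143.90638732910156))
(array([ 4.3168e+02, -3.6002e+02,  1.0000e-02]), np.float64(-72.28167724609375))
```

View pics/c1.png

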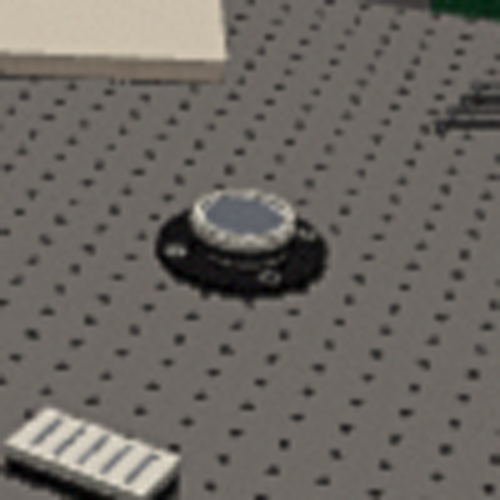

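Round one is seated flat in the nest (crop (245,215)), centred. On to rL.

play_rows(
  targets="0.75 -1.7 2.7 0.006 -0.013 -0.002 1;0.75 -1.7 2.7 0 0 0 1;0 0 0 0 0 0 1",
)

```text
time: 8.43
position: [0.5855, -0.0631, 0.2148]
tool_rot: [3.134, -0.024, -0.001]
ft_force: [0.3, 0.8, 0.2]
grip_width: 0.998
```

```bash
python3 go.py 587.4 -52 21.5 0
```

```text
t 8.43 grasp pt mm [585.4 -64.3  50.8] phi -0.88 tilt [-0.0006 -0.0073] F [0.3 0.8 0.2] w mm 86.9 q1,q7 [ 0.44 -1.68]
turn [ 0.0073  0.0006 -0.0154] shift cm now-axes [ 0.18 -1.14  2.92] goal-axes [ 0.19 -1.11  2.93]
```

play_rows(
  targets="0.2 -1.1 0.7 0.007 0 -0.015 1;0 0 0.5 0 0 0 1",
)

```text
time: 8.68
position: [0.588, -0.0549, 0.2043]
tool_rot: [3.14, -0.006, 0.003]
ft_force: [0.6, -0.4, 0.1]
grip_width: 1.0
```

```bash
python3 go.py 587.4 -52 21.5 0
```

```text
t 8.68 grasp pt mm [588.3 -55.3  40.3] phi -0.21 tilt [ 0.0019 -0.002 ] F [ 0.6 -0.4  0.1] w mm 87.0 q1,q7 [ 0.43 -1.69]
turn [ 0.002  -0.0019 -0.0037] shift cm now-axes [-0.06 -0.3   1.88] goal-axes [-0.06 -0.29  1.88]
```

play_rows(
  targets="-0.05 -0.4 0.9 0.002 -0.002 -0.004 1;-0.03 -0.1 0.7 0 0 -0.002 1",
)

```text
time: 8.93
position: [0.5873, -0.051, 0.1885]
tool_rot: [3.141, 0.002, 0.002]
ft_force: [0.1, -0.3, 0.6]
grip_width: 0.998
```

```bash
python3 go.py 587.4 -52 20.5 0
```

```text
t 8.93 grasp pt mm [587.6 -51.2  24.5] phi 0.06 tilt [ 0.0015 -0.001 ] F [ 0.1 -0.3  0.6] w mm 86.8 q1,q7 [ 0.42 -1.7 ]
turn [ 0.001  -0.0015  0.001 ] shift cm now-axes [0.  0.1 0.4] goal-axes [0.01 0.1  0.4 ]
```

play_rows(
  targets="0 0.05 0.4 0.001 -0.001 0 0;0 0 0.03 0 0 0 -1;0 0 0.02 0 0 0 -1;0 0 0.02 0 0 0 -1;0 0 0.02 0 0 0 -1",
)

```text
time: 9.55
position: [0.5872, -0.0518, 0.183]
tool_rot: [3.141, 0.001, -0.001]
ft_force: [-0.0, 0.8, 1.3]
grip_width: 0.662
```

```bash
python3 go.py 431.2 -362.4 100 0
```

```text
t 9.55 grasp pt mm [587.1 -51.8  19. ] phi 0.05 tilt [-0.0004 -0.0002] F [-0.   0.8  1.3] w mm 57.6 q1,q7 [ 0.42 -1.7 ]
turn [0.0002 0.0004 0.0009] shift cm now-axes [-15.63  31.05  -8.08] goal-axes [-15.6   31.06  -8.1 ]
```

play_rows(
  targets="0 0 -0.8 0 0 0 -1;0 0 -2 0 0 0 -1;0 0 -3 0 0 0 -1;-1 2 -1.5 0 0 0 -1;-2 4 0 0 0 0 -1;-2 4 0 0 0 0 -1;-2 4 0 0 0 0 -1;-2 4 0 0 0 0 -1;-2 4 0 0 0 0 -1;-2 4 0 0 0 0 -1;-1.5 3 0 0 0 0 -1;0 0 0 0 0 0 -1",
)

```text
time: 11.05
position: [0.4423, -0.35, 0.2762]
tool_rot: [3.132, 0.009, 0.031]
ft_force: [-0.2, -0.2, -1.0]
grip_width: 0.66
```

```bash
python3 go.py 431.2 -362.4 60 0
```

```text
t 11.05 grasp pt mm [ 445.5 -351.4  112.3] phi 0.34 tilt [ 0.0197 -0.0089] F [-0.2 -0.2 -1. ] w mm 57.4 q1,q7 [ 0.89 -1.01]
turn [ 0.009  -0.0197  0.0058] shift cm now-axes [-1.22  1.19  5.21] goal-axes [-1.11  1.24  5.22]
```

play_rows(
  targets="-0.6 0.6 2.5 0.009 -0.019 0.006 -1;-0.5 0.6 2.3 0 0 0 -1;0 0 0.3 0 0 0 -1",
)

```text
time: 11.42
position: [0.4327, -0.3602, 0.2234]
tool_rot: [-3.14, -0.005, -0.0]
ft_force: [-0.4, 1.9, -0.9]
grip_width: 0.656
```

```bash
python3 go.py 431.2 -362.4 50 0
```

```text
t 11.43 grasp pt mm [ 432.8 -359.9   59.4] phi 0.19 tilt [0.0002 0.0015] F [-0.4  1.9 -0.9] w mm 57.1 q1,q7 [ 0.9 -1. ]
turn [-0.0015 -0.0002  0.0033] shift cm now-axes [-0.15  0.22  0.94] goal-axes [-0.15  0.22  0.94]
```

play_rows(
  targets="-0.13 0.23 0.5 -0.001 0 0.003 -1;-0.03 0 0.35 0 0 0 -1;0 0 0 0 0 0 -1",
)

```text
time: 11.8
position: [0.4325, -0.3608, 0.2144]
tool_rot: [-3.14, -0.005, -0.001]
ft_force: [0.1, -0.5, -1.1]
grip_width: 0.66
```

```bash
python3 go.py 431.2 -362.4 44 0
```

```text
t 11.8 grasp pt mm [ 432.5 -360.5   50.4] phi 0.19 tilt [0.0003 0.0015] F [ 0.1 -0.5 -1.1] w mm 57.4 q1,q7 [ 0.9 -1. ]
turn [-0.0015 -0.0003  0.0034] shift cm now-axes [-0.13  0.16  0.64] goal-axes [-0.13  0.16  0.64]
```

play_rows(
  targets="-0.2 0.25 0.15 -0.001 0 0.003 -1;0 0 0.1 0 0 0 -1",
)

```text
time: 12.05
position: [0.4308, -0.3635, 0.2126]
tool_rot: [3.141, 0.001, 0.002]
ft_force: [0.2, 0.2, 0.2]
grip_width: 0.657
```

```bash
python3 go.py 431.2 -362.4 44 0
```

```text
t 12.05 grasp pt mm [ 431.  -363.6   48.6] phi 0.03 tilt [ 0.0015 -0.0007] F [0.2 0.2 0.2] w mm 57.2 q1,q7 [ 0.9 -1. ]
turn [ 0.0007 -0.0015  0.0005] shift cm now-axes [ 0.04 -0.11  0.46] goal-axes [ 0.04 -0.11  0.46]
```

play_rows(
  targets="0.02 -0.12 0.15 0 -0.001 0 -1;0 0 0.15 0 0 0 -1;0 0 0.1 0 0 0 -1",
)

```text
time: 12.42
position: [0.4311, -0.3623, 0.2087]
tool_rot: [3.141, 0.0, 0.002]
ft_force: [-0.1, -0.6, -1.6]
grip_width: 0.663
```

```bash
python3 go.py 431.2 -362.4 44 0
```

```text
t 12.43 grasp pt mm [ 431.2 -362.5   44.7] phi 0.02 tilt [ 0.001  -0.0011] F [-0.1 -0.6 -1.6] w mm 57.7 q1,q7 [ 0.9  -1.01]
turn [ 0.0011 -0.001   0.0003] shift cm now-axes [0.01 0.01 0.07] goal-axes [0.01 0.01 0.07]
```

Foot is inside the rim with no contact force; lower the rest, release.

play_rows(
  targets="0 0 0.1 0 0 0 -1;0 0 0.05 0 0 0 -0.2;0 0 0 0 0 0 0.6;0 0 0 0 0 0 1;0 0 0 0 0 0 1;0 0 -1.5 0 0 0 1;0 0 -2.5 0 0 0 1;0 0 -2.5 0 0 0 1;1 -4 0 0 0 0 1;1.5 -5.5 0 0 0 0 1;1.5 -5.5 0 0 0 0 1;1.5 -5.5 0 0 0 0 1;1.5 -5.5 0 0 0 0 1;1.5 -5.5 0 0 0 0 1;1.5 -5.5 0 0 0 0 1;1.5 -5.5 0 0 0 0 1;1.5 -5.5 0 0 0 0 1;0 0 0 0 0 0 1",
)

```text
time: 14.68
position: [0.5687, 0.1306, 0.2882]
tool_rot: [3.133, -0.008, 0.034]
ft_force: [-0.5, -0.6, 1.0]
grip_width: 1.004
```

```bash
python3 go.py 587.3 197.8 60 0;python3 snap.py d side,top; python3 - <<'E'
from meas import *
T=load("top_d.npz");S=load("side_d.npz")
for d in(T,S):print(ringfit(d,"c",(431,-362,0),.044,(50,58)))
S0=S["pixels"][100:200,340:440];cv2.imwrite("pics/d1.png",cv2.resize(S0,None,fx=5,fy=5,interpolation=2))
E
```

```text
t 14.68 grasp pt mm [572.2 129.3 124.2] phi -0.28 tilt [ 0.0217 -0.0081] F [-0.5 -0.6  1. ] w mm 87.4 q1,q7 [ 0.26 -2.02]
turn [ 0.008  -0.0218 -0.005 ] shift cm now-axes [ 1.69 -6.78  6.4 ] goal-axes [ 1.86 -6.72  6.42]
(array([ 4.3092e+02, -3.6174e+02,  3.0000e-02]), np.float64(-125.08243560791016))
(array([ 4.3252e+02, -3.6070e+02, -3.0000e-02]), np.float64(-59.50334167480469))
```

View pics/d1.png

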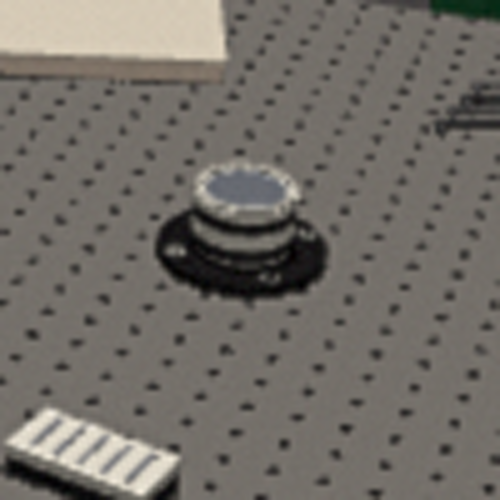

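Second carrier seated squarely on the first (crop (245,190)). Now the capped one.

play_rows(
  targets="0.6 -2.4 2 0.008 -0.021 -0.005 1;0.6 -2.4 2.2 0 0 0 1;0.5 -2.2 2 0 0 0 1",
)

```text
time: 15.15
position: [0.5903, 0.1861, 0.2266]
tool_rot: [3.131, -0.033, 0.008]
ft_force: [0.1, -0.5, 0.4]
grip_width: 0.998
```

```bash
python3 go.py 587.3 197.8 40 0
```

```text
t 15.15 grasp pt mm [591.1 184.4  62.6] phi -1.21 tilt [ 0.0048 -0.0108] F [ 0.1 -0.5  0.4] w mm 86.8 q1,q7 [ 0.13 -2.17]
turn [ 0.0107 -0.0049 -0.0212] shift cm now-axes [-0.34 -1.18  2.24] goal-axes [-0.3  -1.17  2.26]
```

play_rows(
  targets="-0.3 -1.1 1 0.01 -0.005 -0.021 1;0 -0.1 1 0 0 0 1",
)

```text
time: 15.4
position: [0.5876, 0.1962, 0.2055]
tool_rot: [3.14, -0.002, -0.002]
ft_force: [0.0, 0.1, 0.8]
grip_width: 1.003
```

```bash
python3 go.py 587.3 197.8 20 0
```

```text
t 15.4 grasp pt mm [587.3 195.9  41.5] phi -0.07 tilt [-0.0015 -0.0018] F [0.  0.1 0.8] w mm 87.3 q1,q7 [ 0.12 -2.17]
turn [ 0.0018  0.0015 -0.0012] shift cm now-axes [-0.03 -0.17  2.15] goal-axes [-0.03 -0.16  2.15]
```

play_rows(
  targets="0 -0.2 0.9 0.001 0.001 0 1;0 0 0.8 0 0 0 1",
)

```text
time: 15.65
position: [0.588, 0.1955, 0.1881]
tool_rot: [3.139, -0.007, 0.001]
ft_force: [-0.2, 0.6, -0.1]
grip_width: 1.001
```

```bash
python3 go.py 587.3 197.8 20 0
```

```text
t 15.65 grasp pt mm [588.1 195.1  24.1] phi -0.25 tilt [ 0.0004 -0.0025] F [-0.2  0.6 -0.1] w mm 87.1 q1,q7 [ 0.11 -2.18]
turn [ 0.0025 -0.0004 -0.0043] shift cm now-axes [-0.07 -0.23  0.4 ] goal-axes [-0.07 -0.23  0.41]
```

play_rows(
  targets="-0.06 -0.3 0.4 0.002 0 -0.004 0.6;0 0 0.03 0 0 0 -1;0 0 0.02 0 0 0 -1;0 0 0.02 0 0 0 -1;0 0 0.02 0 0 0 -1",
)

```text
time: 16.27
position: [0.5877, 0.1978, 0.1833]
tool_rot: [3.14, -0.002, 0.002]
ft_force: [-0.7, 0.1, 0.8]
grip_width: 0.662
```

```bash
python3 go.py 431.2 -362.4 120 0
```

```text
t 16.27 grasp pt mm [587.9 197.6  19.3] phi -0.07 tilt [ 0.001  -0.0011] F [-0.7  0.1  0.8] w mm 57.6 q1,q7 [ 0.1  -2.19]
turn [ 0.0011 -0.001  -0.0013] shift cm now-axes [-15.57  56.05 -10.03] goal-axes [-15.65  56.02 -10.07]
```

play_rows(
  targets="0 0 -0.8 0 0 0 -1;0 0 -2 0 0 0 -1;0 0 -3 0 0 0 -1;-0.5 2 -2 0 0 0 -1;-1.2 4.4 0 0 0 0 -1;-1.2 4.4 0 0 0 0 -1;-1.2 4.4 0 0 0 0 -1;-1.2 4.4 0 0 0 0 -1;-1.2 4.4 0 0 0 0 -1;-1.2 4.4 0 0 0 0 -1;-1.2 4.4 0 0 0 0 -1;-1.2 4.4 0 0 0 0 -1;-1.2 4.4 0 0 0 0 -1;-1.2 4.4 0 0 0 0 -1;-1 3.6 0 0 0 0 -1;0 0 0 0 0 0 -1",
)

```text
time: 18.27
position: [0.4538, -0.3099, 0.2874]
tool_rot: [3.133, 0.011, 0.049]
ft_force: [0.0, 0.7, -0.9]
grip_width: 0.659
```

```bash
python3 go.py 431.4 -362.4 80 0
```

```text
t 18.27 grasp pt mm [ 459.  -311.3  123.4] phi 0.4 tilt [ 0.0314 -0.0081] F [ 0.   0.7 -0.9] w mm 57.3 q1,q7 [ 0.89 -1.07]
turn [ 0.0082 -0.0314  0.0069] shift cm now-axes [-2.42  5.2   4.3 ] goal-axes [-2.24  5.25  4.34]
```

play_rows(
  targets="-0.8 1.7 1 0.008 -0.031 0.007 -1;-0.8 1.8 1 0 0 0 -1;-0.7 1.7 1 0 0 0 -1;0 0 0.7 0 0 0 -1",
)

```text
time: 18.77
position: [0.4308, -0.364, 0.2495]
tool_rot: [3.141, 0.004, 0.0]
ft_force: [0.1, 0.0, -0.9]
grip_width: 0.656
```

```bash
python3 go.py 431.4 -362.4 68 0
```

```text
t 18.77 grasp pt mm [ 430.9 -364.1   85.5] phi 0.14 tilt [ 0.0002 -0.0006] F [ 0.1  0.  -0.9] w mm 57.1 q1,q7 [ 0.95 -1.  ]
turn [ 0.0006 -0.0002  0.0024] shift cm now-axes [ 0.06 -0.16  1.75] goal-axes [ 0.06 -0.16  1.75]
```

play_rows(
  targets="0.04 -0.15 0.9 0 0 0.002 -1;0 0 0.6 0 0 0 -1",
)

```text
time: 19.02
position: [0.4317, -0.3611, 0.2328]
tool_rot: [-3.14, -0.003, 0.0]
ft_force: [0.1, 0.9, -1.7]
grip_width: 0.659
```

```bash
python3 go.py 431.4 -362.4 61.3 0
```

```text
t 19.02 grasp pt mm [ 431.6 -360.9   68.8] phi 0.1 tilt [-0.0003  0.0014] F [ 0.1  0.9 -1.7] w mm 57.4 q1,q7 [ 0.94 -1.01]
turn [-0.0014  0.0003  0.0017] shift cm now-axes [-0.03  0.13  0.75] goal-axes [-0.03  0.13  0.75]
```

play_rows(
  targets="-0.02 0.14 0.2 -0.001 0 0.001 -1;0 0 0.1 0 0 0 -1",
)

```text
time: 19.27
position: [0.432, -0.3615, 0.2293]
tool_rot: [-3.141, -0.004, 0.001]
ft_force: [0.2, -0.7, -1.3]
grip_width: 0.657
```

```bash
python3 go.py 431.4 -362.4 61.3 0
```

```text
t 19.27 grasp pt mm [ 432.  -361.4   65.3] phi 0.15 tilt [-0.0004  0.001 ] F [ 0.2 -0.7 -1.3] w mm 57.2 q1,q7 [ 0.94 -1.01]
turn [-0.001   0.0004  0.0026] shift cm now-axes [-0.06  0.09  0.4 ] goal-axes [-0.06  0.09  0.4 ]
```

play_rows(
  targets="-0.06 0.11 0.12 0 0 0.002 -1;0 0 0.12 0 0 0 -1;0 0 0.1 0 0 0 -1",
)

```text
time: 19.65
position: [0.4318, -0.3627, 0.2264]
tool_rot: [-3.142, -0.001, -0.001]
ft_force: [0.5, -0.3, -0.1]
grip_width: 0.664
```

```bash
python3 go.py 431.4 -362.4 61.3 0
```

```text
t 19.65 grasp pt mm [ 432.  -362.7   62.4] phi 0.05 tilt [0.0007 0.0001] F [ 0.5 -0.3 -0.1] w mm 57.7 q1,q7 [ 0.94 -1.01]
turn [-0.0001 -0.0007  0.0008] shift cm now-axes [-0.04 -0.03  0.11] goal-axes [-0.04 -0.03  0.11]
```

play_rows(
  targets="0 0 0.12 0 0 0 -1;0 0 0.05 0 0 0 -0.2;0 0 0 0 0 0 0.6;0 0 0 0 0 0 1;0 0 0 0 0 0 1;0 0 -1.5 0 0 0 1;0 0 -2.5 0 0 0 1;0 0 -3 0 0 0 1;0 -4 0 0 0 0 1;0 -5.5 0 0 0 0 1;0 -5.5 0 0 0 0 1;0.4 -5.5 0 0 0 0 1;0.5 -5.5 0 0 0 0 1;0.5 -5.5 0 0 0 0 1;0 0 0 0 0 0.14 1;0 0 0 0 0 0 1",
)

```text
time: 21.65
position: [0.4486, -0.0381, 0.3084]
tool_rot: [3.125, -0.221, 0.028]
ft_force: [0.5, -0.2, 0.2]
grip_width: 1.0
```

```bash
python3 go.py 450 -5.5 60 -8.2;python3 snap.py e side,top; python3 - <<'E'
from meas import *
T=load("top_e.npz");S=load("side_e.npz")
for d in(T,S):print(ringfit(d,"c",(431,-362,0),.059,(36,58)))
S0=S["pixels"][100:200,340:440];cv2.imwrite("pics/e1.png",cv2.resize(S0,None,fx=5,fy=5,interpolation=2))
E
```

```text
t 21.65 grasp pt mm [451.4 -39.8 144.4] phi -8.09 tilt [ 0.0174 -0.0103] F [ 0.5 -0.2  0.2] w mm 87.0 q1,q7 [ 0.66 -1.68]
turn [ 0.0077 -0.0187  0.0018] shift cm now-axes [-0.48 -3.31  8.4 ] goal-axes [-0.32 -3.25  8.44]
(array([ 4.3035e+02, -3.6298e+02,  6.0000e-02]), np.float64(-241.21327209472656))
(array([ 4.3186e+02, -3.6266e+02,  5.0000e-02]), np.float64(-176.4300994873047))
```

View pics/e1.png

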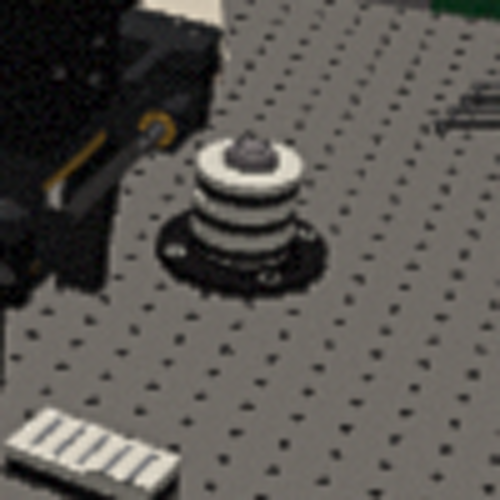

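All three rounds are nested, cap on top (crop (250,155)), and the oblong box is untouched. Refining the square poses from the initial pictures.

```bash
python3 - <<'E'
from meas import *
T=load("top0.npz");S=load("side0.npz")
for d in(T,S):
    for n,x in(("sq1",(610,61.5,np.radians(40.4))),("sq2",(450,-5,-.143)),("sn",(405,350,.145))):
        for L,z in(((44,52),.018),) if n!="sn" else (((43,48),.0105),):
            r,f=ringfit(d,"s",x,z,L); print(n,r,np.degrees(r[2]).round(1),round(f))
E
```

```text
sq1 [611.35  60.46   0.7 ] 40.1 -74
sq2 [ 4.5115e+02 -6.2600e+00 -1.2000e-01] -6.9 -79
sn [4.0496e+02 3.5005e+02 1.5000e-01] 8.6 -163
sq1 [613.31  59.43   0.7 ] 40.1 -65
sq2 [ 4.5196e+02  9.8000e-01 -8.0000e-02] -4.6 -51
sn [4.0621e+02 3.5072e+02 1.4000e-01] 8.0 -271
```

play_rows(
  targets="-0.2 -1.3 2.8 0.008 -0.018 0.002 1;-0.2 -1.6 2.8 0 0 0 1;0 -0.4 2 0 0 0 1",
)

```text
time: 22.12
position: [0.4514, -0.0083, 0.2325]
tool_rot: [3.133, -0.228, 0.009]
ft_force: [0.1, 0.3, -0.4]
grip_width: 0.999
```

```bash
python3 go.py 450 -5.5 40 -8.2
```

```text
t 22.12 grasp pt mm [452.3  -8.4  68.5] phi -8.31 tilt [ 0.0055 -0.001 ] F [ 0.1  0.3 -0.4] w mm 86.9 q1,q7 [ 0.6  -1.82]
turn [ 0.0002 -0.0055 -0.0019] shift cm now-axes [-0.19 -0.26  2.85] goal-axes [-0.17 -0.26  2.85]
```

play_rows(
  targets="-0.15 -0.3 1.2 0 -0.005 -0.008 1;0 -0.05 1 0 0 0 1",
)

```text
time: 22.38
position: [0.4503, -0.0057, 0.2093]
tool_rot: [3.134, -0.214, -0.002]
ft_force: [0.5, -1.1, -0.4]
grip_width: 1.002
```

```bash
python3 go.py 450.7 -5 20 -7.8
```

```text
t 22.38 grasp pt mm [450.1  -5.7  45.3] phi -7.82 tilt [-0.001  0.   ] F [ 0.5 -1.1 -0.4] w mm 87.2 q1,q7 [ 0.59 -1.85]
turn [ 0.0001  0.001  -0.0004] shift cm now-axes [ 0.03 -0.08  2.53] goal-axes [ 0.03 -0.08  2.53]
```

play_rows(
  targets="0.02 -0.08 1.2 0 0.001 0 1;0 0 0.8 0 0 0 1",
)

```text
time: 22.62
position: [0.451, -0.0058, 0.1885]
tool_rot: [3.134, -0.216, 0.002]
ft_force: [-1.0, -0.2, -0.4]
grip_width: 0.998
```

```bash
python3 go.py 450.7 -5 20 -7.8
```

```text
t 22.62 grasp pt mm [451.2  -5.9  24.5] phi -7.88 tilt [ 0.001  -0.0006] F [-1.  -0.2 -0.4] w mm 86.9 q1,q7 [ 0.57 -1.88]
turn [ 0.0004 -0.0011 -0.0015] shift cm now-axes [-0.04 -0.07  0.45] goal-axes [-0.04 -0.07  0.45]
```

play_rows(
  targets="-0.03 -0.08 0.45 0 -0.001 -0.001 0.6;0 0 0.03 0 0 0 -1;0 0 0.02 0 0 0 -1;0 0 0.02 0 0 0 -1;0 0 0.02 0 0 0 -1",
)

```text
time: 23.25
position: [0.4512, -0.0051, 0.1832]
tool_rot: [3.134, -0.214, 0.001]
ft_force: [-1.0, 0.6, 0.9]
grip_width: 0.597
```

```bash
python3 go.py 405.5 350.2 120 8.3
```

```text
t 23.25 grasp pt mm [451.4  -5.2  19.2] phi -7.82 tilt [ 0.0008 -0.0007] F [-1.   0.6  0.9] w mm 51.9 q1,q7 [ 0.57 -1.89]
turn [ 0.0007 -0.0008 -0.2814] shift cm now-axes [ -9.36 -34.57 -10.11] goal-axes [  0.6  -35.81 -10.08]
```

play_rows(
  targets="0 0 -0.8 0 0 0 -1;0 0 -2 0 0 0 -1;0 0 -3 0 0 0 -1;0 0 -1 0 0 -0.1 -1;0 0 0 0 0 -0.1 -1;0 0 0 0 0 -0.081 -1;0.1 -3 0 0 0 0 -1;0.1 -4.5 0 0 0 0 -1;0.1 -4.5 0 0 0 0 -1;0.1 -4.5 0 0 0 0 -1;0.1 -4.5 0 0 0 0 -1;0.1 -4.5 0 0 0 0 -1;0 -4.5 0 0 0 0 -1;0 -2.5 0 0 0 0 -1;0 0 0 0 0 0 -1",
)

```text
time: 25.12
position: [0.4074, 0.327, 0.261]
tool_rot: [3.131, 0.236, 0.019]
ft_force: [0.0, -0.2, -1.0]
grip_width: 0.593
```

```bash
python3 go.py 406 350.2 50 8.3
```

```text
t 25.12 grasp pt mm [409.4 326.8  97.1] phi 8.63 tilt [ 0.0125 -0.0009] F [ 0.  -0.2 -1. ] w mm 51.6 q1,q7 [ 0.09 -2.37]
turn [ 0.0027 -0.0122  0.0058] shift cm now-axes [ 0.15 -2.33  4.7 ] goal-axes [ 0.2  -2.32  4.7 ]
```

play_rows(
  targets="0.1 -1.1 2 0.003 -0.012 0.005 -1;0.1 -1.2 1.8 0 0 0 -1;0 0 1 0 0 0 -1",
)

```text
time: 25.5
position: [0.4084, 0.3473, 0.2133]
tool_rot: [3.131, 0.222, 0.005]
ft_force: [-0.0, 0.1, 0.3]
grip_width: 0.592
```

```bash
python3 go.py 406 350.2 34 8.3; python3 snap.py f side 290,345,55
```

```text
t 25.5 grasp pt mm [409.  346.9  49.3] phi 8.12 tilt [ 0.0034 -0.0023] F [-0.   0.1  0.3] w mm 51.5 q1,q7 [ 0.   -2.47]
turn [ 0.0028 -0.003  -0.0032] shift cm now-axes [-0.2  -0.32  1.53] goal-axes [-0.2  -0.32  1.53]
```

View pics/side_f.png

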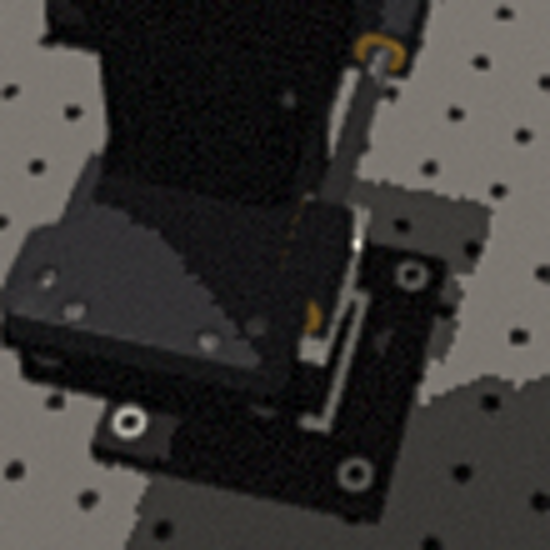

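The box is parallel with the nest frame (crop (335,390)). Lowering.

play_rows(
  targets="-0.2 -0.32 0.7 0.003 -0.003 -0.003 -1;-0.05 -0.05 0.6 0 0 0 -1",
)

```text
time: 25.8
position: [0.4063, 0.3481, 0.1993]
tool_rot: [3.132, 0.222, -0.0]
ft_force: [-0.9, 0.2, -1.0]
grip_width: 0.597
```

```bash
python3 go.py 406 350.2 28 8.3
```

```text
t 25.8 grasp pt mm [406.3 347.8  35.3] phi 8.1 tilt [-0.0001 -0.0021] F [-0.9  0.2 -1. ] w mm 51.9 q1,q7 [-0.01 -2.49]
turn [ 0.0021  0.0004 -0.0035] shift cm now-axes [ 0.   -0.21  0.73] goal-axes [ 0.   -0.21  0.73]
```

play_rows(
  targets="0 -0.3 0.15 0.002 0 -0.004 -1;0 0 0.1 0 0 0 -1",
)

```text
time: 26.05
position: [0.4061, 0.3509, 0.1968]
tool_rot: [3.133, 0.228, 0.0]
ft_force: [0.7, 0.4, -1.3]
grip_width: 0.598
```

```bash
python3 go.py 406 350.2 28 8.3
```

```text
t 26.05 grasp pt mm [406.1 350.8  32.8] phi 8.31 tilt [ 0.0001 -0.0002] F [ 0.7  0.4 -1.3] w mm 52.0 q1,q7 [-0.02 -2.49]
turn [ 0.0002 -0.0001  0.0002] shift cm now-axes [-0.02  0.06  0.48] goal-axes [-0.02  0.06  0.48]
```

play_rows(
  targets="-0.01 0.05 0.15 0 0 0 -1;0 0 0.15 0 0 0 -1;0 0 0.13 0 0 0 -1",
)

```text
time: 26.42
position: [0.4063, 0.3504, 0.1927]
tool_rot: [-3.133, -0.228, -0.001]
ft_force: [0.1, 0.5, -0.7]
grip_width: 0.595
```

```bash
python3 go.py 406 350.2 28 8.3
```

```text
t 26.43 grasp pt mm [406.4 350.5  28.7] phi 8.32 tilt [0.0009 0.0001] F [ 0.1  0.5 -0.7] w mm 51.8 q1,q7 [-0.02 -2.49]
turn [ 0.     -0.0009  0.0003] shift cm now-axes [-0.03  0.02  0.07] goal-axes [-0.03  0.02  0.07]
```

play_rows(
  targets="0 0 0.12 0 0 0 -1;0 0 0.05 0 0 0 -0.2;0 0 0 0 0 0 0.6;0 0 0 0 0 0 1;0 0 0 0 0 0 1;0 0 -1.5 0 0 0 1;0 0 -2.5 0 0 0 1;0 0 -3 0 0 0 1;1 2.5 0 0 0 0 1;2 5 0 0 0 0 1;2.5 5 0 0 0 0 1;2.5 5 0 0 0 0 1;2.5 4 0 0 0 0 1;2 3 0 0 0 0 1;0 0 0 0 0 -0.18 1;0 0 0 0 0 -0.18 1;0 0 0 0 0 -0.18 1;0 0 0 0 0 0 1",
)

```text
time: 28.68
position: [0.5726, 0.1216, 0.2778]
tool_rot: [2.948, 1.082, 0.027]
ft_force: [-0.4, 0.3, 0.6]
grip_width: 0.998
```

```bash
python3 go.py 611 60.8 60 40.2;python3 snap.py g side,top; python3 - <<'E'
from meas import *
T=load("top_g.npz");S=load("side_g.npz")
for d in(T,S):print(ringfit(d,"s",(406,350,.145),.026,(44,52)),ringfit(d,"s",(611,60.8,.7),.018,(44,52)))
S0=S["pixels"][300:400,240:340];cv2.imwrite("pics/g1.png",cv2.resize(S0,None,fx=5,fy=5,interpolation=2))
E
```

```text
t 28.68 grasp pt mm [575.3 122.4 113.8] phi 40.29 tilt [0.0164 0.0051] F [-0.4  0.3  0.6] w mm 86.8 q1,q7 [ 0.49 -1.39]
turn [ 0.0067 -0.0158  0.0015] shift cm now-axes [-1.08  7.08  5.41] goal-axes [-0.99  7.12  5.38]
(array([4.0568e+02, 3.5013e+02, 1.5000e-01]), np.float64(-119.62690734863281)) (array([611.26,  63.3 ,   0.7 ]), np.float64(-49.18309783935547))
(array([4.0658e+02, 3.5302e+02, 1.5000e-01]), np.float64(-138.85159301757812)) (array([607.61,  67.16,   0.62]), np.float64(-83.64704895019531))
```

View pics/g1.png

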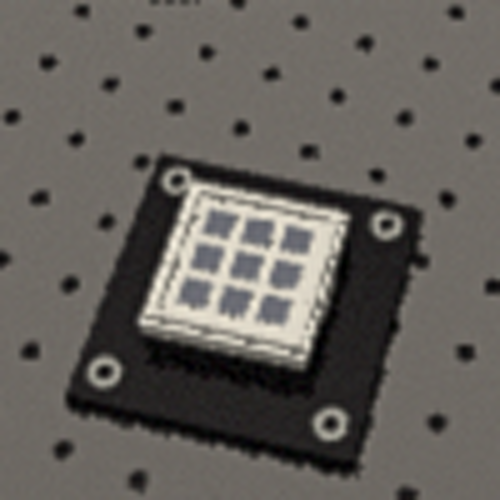

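Square box one sits parallel and centred in the nest (crop (245,265)). Now sq1.

play_rows(
  targets="-0.3 2.3 1.6 0.007 -0.016 0.001 1;-0.3 2.4 1.6 0 0 0 1;-0.3 2.2 1.6 0 0 0 1",
)

```text
time: 29.15
position: [0.6118, 0.0636, 0.2308]
tool_rot: [2.95, 1.075, 0.006]
ft_force: [0.2, -1.0, -0.6]
grip_width: 0.998
```

```bash
python3 go.py 611 60.8 40 40.2
```

```text
t 29.15 grasp pt mm [612.5  63.5  66.8] phi 40.05 tilt [ 0.0042 -0.0004] F [ 0.2 -1.  -0.6] w mm 86.8 q1,q7 [ 0.51 -1.33]
turn [ 0.003  -0.003  -0.0026] shift cm now-axes [-0.25  0.15  2.68] goal-axes [-0.24  0.16  2.68]
```

play_rows(
  targets="-0.25 0.15 1.2 0.003 -0.003 -0.003 1;0 0 1 0 0 0 1",
)

```text
time: 29.4
position: [0.6113, 0.0583, 0.2059]
tool_rot: [-2.951, -1.073, 0.003]
ft_force: [-0.2, 0.3, -0.6]
grip_width: 1.005
```

```bash
python3 go.py 611 60.8 20 40.2
```

```text
t 29.4 grasp pt mm [610.9  58.4  41.9] phi 39.97 tilt [-0.0024  0.0003] F [-0.2  0.3 -0.6] w mm 87.4 q1,q7 [ 0.5  -1.34]
turn [-0.0018  0.0016 -0.0041] shift cm now-axes [ 0.14 -0.2   2.19] goal-axes [ 0.14 -0.21  2.19]
```

play_rows(
  targets="0.14 -0.2 0.9 -0.002 0.002 -0.004 1;0 0 0.8 0 0 0 1",
)

```text
time: 29.65
position: [0.6103, 0.0625, 0.1878]
tool_rot: [-2.948, -1.082, -0.001]
ft_force: [0.3, 0.0, -1.0]
grip_width: 0.998
```

```bash
python3 go.py 611 60.8 20 40.2
```

```text
t 29.65 grasp pt mm [610.3  62.7  23.8] phi 40.32 tilt [0.0001 0.001 ] F [ 0.3  0.  -1. ] w mm 86.8 q1,q7 [ 0.49 -1.35]
turn [-0.0007 -0.0007  0.0021] shift cm now-axes [-0.06  0.18  0.38] goal-axes [-0.06  0.18  0.38]
```

play_rows(
  targets="-0.05 0.15 0.4 0 0 0.002 0.6;0 0 0.03 0 0 0 -1;0 0 0.02 0 0 0 -1;0 0 0.02 0 0 0 -1;0 0 0.02 0 0 0 -1",
)

```text
time: 30.28
position: [0.6109, 0.0621, 0.1832]
tool_rot: [-2.949, -1.082, -0.002]
ft_force: [-0.5, -0.1, 0.3]
grip_width: 0.594
```

```bash
python3 go.py 611 60.8 20 40.2;python3 go.py 406 350.4 120 8.3
```

```text
t 30.27 grasp pt mm [611.1  62.3  19.2] phi 40.29 tilt [0.0012 0.0012] F [-0.5 -0.1  0.3] w mm 51.7 q1,q7 [ 0.49 -1.36]
turn [-0.0001 -0.0016  0.0016] shift cm now-axes [-0.08  0.11 -0.08] goal-axes [-0.08  0.11 -0.08]
t 30.27 grasp pt mm [611.1  62.3  19.2] phi 40.29 tilt [0.0012 0.0012] F [-0.5 -0.1  0.3] w mm 51.7 q1,q7 [ 0.49 -1.36]
turn [-0.0006 -0.0016  0.5584] shift cm now-axes [  3.03 -35.24 -10.07] goal-axes [-16.11 -31.48 -10.08]
```

play_rows(
  targets="0 0 -0.8 0 0 0 -1;0 0 -2 0 0 0 -1;0 0 -3 0 0 0 -1;0 0 -2 0 0 0.1 -1;0 0 0 0 0 0.15 -1;0 0 0 0 0 0.15 -1;0 0 0 0 0 0.15 -1;-1 -2 0 0 0 0 -1;-2 -3.9 0 0 0 0 -1;-2 -3.9 0 0 0 0 -1;-2 -3.9 0 0 0 0 -1;-2 -3.9 0 0 0 0 -1;-2 -3.9 0 0 0 0 -1;-2 -3.9 0 0 0 0 -1;-1 -2 0 0 0 0 -1;0 0 0 0 0 0 -1",
)

```text
time: 32.28
position: [0.4153, 0.3325, 0.2793]
tool_rot: [-3.125, -0.278, -0.025]
ft_force: [0.4, -0.3, -0.6]
grip_width: 0.597
```

```bash
python3 go.py 406.3 350.4 70 8.3
```

```text
t 32.27 grasp pt mm [417.8 333.4 115.3] phi 10.17 tilt [0.0153 0.0054] F [ 0.4 -0.3 -0.6] w mm 51.9 q1,q7 [ 0.1  -2.33]
turn [-0.0029 -0.016   0.0326] shift cm now-axes [-0.64 -1.91  4.52] goal-axes [-0.63 -1.9   4.53]
```

play_rows(
  targets="-0.3 -1 1.8 -0.003 -0.016 0.033 -1;-0.3 -0.9 1.8 0 0 0 -1;0 0 1 0 0 0 -1",
)

```text
time: 32.65
position: [0.4071, 0.3496, 0.234]
tool_rot: [3.132, 0.231, 0.006]
ft_force: [0.5, 0.1, 0.3]
grip_width: 0.596
```

```bash
python3 go.py 406.3 350.4 52 8.3
```

```text
t 32.65 grasp pt mm [407.7 349.4  70. ] phi 8.44 tilt [ 0.0037 -0.0013] F [0.5 0.1 0.3] w mm 51.9 q1,q7 [ 0.02 -2.45]
turn [ 0.0018 -0.0035  0.0025] shift cm now-axes [-0.07 -0.09  1.8 ] goal-axes [-0.07 -0.09  1.8 ]
```

play_rows(
  targets="-0.1 -0.1 0.9 0.002 -0.003 0.002 -1;0 0 0.7 0 0 0 -1",
)

```text
time: 32.9
position: [0.4069, 0.3491, 0.2174]
tool_rot: [3.133, 0.226, 0.001]
ft_force: [-0.1, 0.3, -1.0]
grip_width: 0.596
```

```bash
python3 go.py 406.3 350.4 45 8.3
```

```text
t 32.9 grasp pt mm [407.1 349.   53.4] phi 8.26 tilt [ 0.0007 -0.0006] F [-0.1  0.3 -1. ] w mm 51.9 q1,q7 [ 0.01 -2.46]
turn [ 0.0007 -0.0006 -0.0008] shift cm now-axes [-0.05 -0.14  0.84] goal-axes [-0.04 -0.14  0.84]
```

play_rows(
  targets="-0.05 -0.17 0.3 0.001 -0.001 -0.001 -1;0 0 0.15 0 0 0 -1",
)

```text
time: 33.15
position: [0.4067, 0.3502, 0.2126]
tool_rot: [-3.133, -0.226, 0.001]
ft_force: [-0.6, -0.4, -1.1]
grip_width: 0.595
```

```bash
python3 go.py 406.3 350.4 44.2 8.3
```

```text
t 33.15 grasp pt mm [406.6 350.2  48.6] phi 8.27 tilt [-0.0004  0.0001] F [-0.6 -0.4 -1.1] w mm 51.7 q1,q7 [ 0.   -2.47]
turn [-0.0001  0.0004 -0.0006] shift cm now-axes [-0.04 -0.02  0.44] goal-axes [-0.04 -0.02  0.44]
```

play_rows(
  targets="-0.03 -0.02 0.15 0 0 0 -1;0 0 0.13 0 0 0 -1;0 0 0.1 0 0 0 -1",
)

```text
time: 33.52
position: [0.4066, 0.3506, 0.2091]
tool_rot: [-3.133, -0.226, -0.001]
ft_force: [0.2, 0.6, -0.4]
grip_width: 0.593
```

```bash
python3 go.py 406.3 350.4 44.2 8.3
```

```text
t 33.52 grasp pt mm [406.7 350.7  45.1] phi 8.27 tilt [0.0006 0.0006] F [ 0.2  0.6 -0.4] w mm 51.6 q1,q7 [-0.   -2.48]
turn [-0.0005 -0.0007 -0.0006] shift cm now-axes [-0.04  0.01  0.09] goal-axes [-0.04  0.01  0.09]
```

Below the rim top with no force: seat, release, withdraw straight up and aside.

play_rows(
  targets="0 0 0.12 0 0 0 -1;0 0 0.05 0 0 0 -0.2;0 0 0 0 0 0 0.6;0 0 0 0 0 0 1;0 0 0 0 0 0 1;0 0 -1.5 0 0 0 1;0 0 -2.5 0 0 0 1;0 0 -4 0 0 0 1;0 0 -4 0 0 0 1;2 3 -2 0 0 0 1;4 4 -2 0 0 0 1;4 4 -2 0 0 0 1;4 4 0 0 0 0 1;4 4 0 0 0 0 1;2 2 0 0 0 0 1;0 0 0 0 0 0 1;0 0 0 0 0 0 1",
)

```text
time: 35.65
position: [0.6391, 0.1712, 0.4075]
tool_rot: [-3.127, -0.239, -0.021]
ft_force: [0.1, 0.6, 0.7]
grip_width: 1.0
```

```bash
python3 go.py; python3 snap.py h side,top; python3 - <<'E'
from meas import *
T=load("top_h.npz");S=load("side_h.npz")
for n,a,b in(("small",(275,227),(316,259)),("obl",(374,229),(358,190))): one(T,S,n,a,b)
for d in(T,S):print(ringfit(d,"s",(406,350,.145),.043,(44,52)),ringfit(d,"c",(431,-362,0),.059,(36,58)))
D=T["depth"]
for n,x,y,zl in(("sq",.4055,.350,.042),("rnd",.431,-.362,.059)):
    u,v=proj(T,[x,y,zl]).astype(int); vals=[]
    for dv in range(-10,11):
        for du in range(-10,11):
            r=(du*du+dv*dv)**.5
            if r<9 and (n=="sq" or 6.5<r<9):
                dd=D[v+dv,u+du]; vals.append((T["R"].T@(np.linalg.solve(T["intrinsics"],[u+du,v+dv,1])*dd-T["t"])))
    V=np.array(vals)*1000; A=np.c_[V[:,:2]-V[:,:2].mean(0),np.ones(len(V))]; c=np.linalg.lstsq(A,V[:,2],rcond=None)[0]
    print(n,"lid z",c[2].round(1),"slopes",c[:2].round(3))
a=cv2.resize(S["pixels"][280:400,230:350],(400,400),interpolation=2);b=cv2.resize(S["pixels"][90:190,340:440],(400,400),interpolation=2)
cv2.imwrite("pics/h1.png",np.hstack([a,b]))
E
```

```text
t 35.65 grasp pt mm [641.3 172.1 243.6] phi 8.74 tilt [0.0132 0.006 ] F [0.1 0.6 0.7] w mm 87.0 q1,q7 [ 0.29 -1.94]Traceback (most recent call last):
  File "<stdin>", line 3, in <module>
  File "meas.py", line 6, in one
    ca,ha=blob(T,a,thr=155,r=20);cb,hb=blob(S,b,r=20,thr=125)
          ~~~~^^^^^^^^^^^^^^^^^^
  File "h.py", line 28, in blob
    i=1+np.argmax(s[1:,4]); ys,xs=np.nonzero(l==i)
        ~~~~~~~~~^^^^^^^^^
    return _wrapfunc(a, 'argmax', axis=axis, out=out, **kwds)
    return bound(*args, **kwds)
ValueError: attempt to get argmax of an empty sequence
```

View pics/top_h.png

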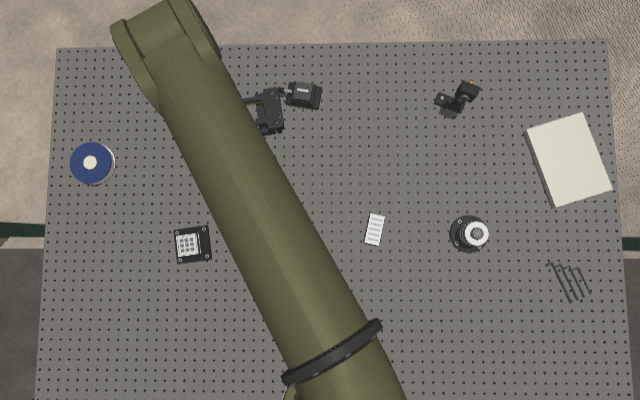

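The top view shows both stacks (188,244), (476,233) and the oblong at (374,229); the arm hides the small round there, so I check it from the side.

```bash
python3 - <<'E'
from meas import *
T=load("top_h.npz");S=load("side_h.npz");S_0=load("side0.npz")
for n,b in(("small",(316,259)),("obl",(358,190))): print(n,blob(S_0,b,r=20,thr=125)[0],blob(S,b,r=20,thr=125)[0])
for d in(T,S):print(ringfit(d,"s",(406,350,.145),.043,(44,52)),ringfit(d,"c",(431,-362,0),.059,(36,58)))
D=T["depth"]
for n,x,y,zl in(("sq",.4055,.350,.042),("rnd",.431,-.362,.059)):
    u,v=proj(T,[x,y,zl]).astype(int); vals=[]
    for dv in range(-10,11):
        for du in range(-10,11):
            r=(du*du+dv*dv)**.5
            if r<9 and (n=="sq" or 6.5<r<9):
                dd=D[v+dv,u+du]; vals.append((T["R"].T@(np.linalg.solve(T["intrinsics"],[u+du,v+dv,1])*dd-T["t"])))
    V=np.array(vals)*1000; A=np.c_[V[:,:2]-V[:,:2].mean(0),np.ones(len(V))]; c=np.linalg.lstsq(A,V[:,2],rcond=None)[0]
    print(n,"lid z",c[2].round(1),"slopes",c[:2].round(3))
a=cv2.resize(S["pixels"][280:400,230:350],(400,400),interpolation=2);b=cv2.resize(S["pixels"][90:190,340:440],(400,400),interpolation=2)
cv2.imwrite("pics/h1.png",np.hstack([a,b]))
E
```

```text
small [316.38769224 258.821058  ] [316.37191079 258.78355076]
obl [358.27380151 189.74707716] [358.25012162 189.71595479]
(array([4.0471e+02, 3.5053e+02, 1.5000e-01]), np.float64(-95.82587432861328)) (array([ 4.3021e+02, -3.6305e+02,  3.0000e-02]), np.float64(-242.0630340576172))
(array([4.0602e+02, 3.5319e+02, 1.5000e-01]), np.float64(-111.8161849975586)) (array([ 4.3188e+02, -3.6252e+02,  4.0000e-02]), np.float64(-183.98501586914062))
sq lid z 53.7 slopes [ 0.163 -2.462]
rnd lid z 60.0 slopes [-0.094 -0.032]
```

View pics/h1.png

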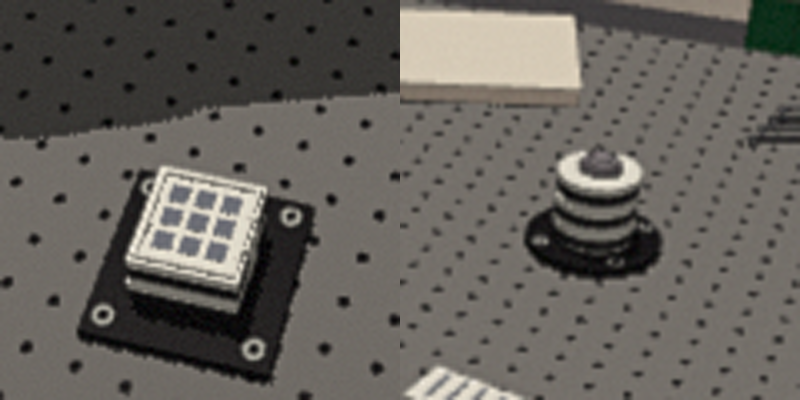

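The left crop shows the square stack parallel on its nest, the right crop the round stack with cap on top. The square's depth fit is contaminated by outliers, so redo it robustly.

```bash
python3 - <<'E'
from meas import *
for nm in("top_h","side_h"):
    d=load(nm+".npz");D=d["depth"]
    for n,c,zl,rng in(("sq",(.4057,.3505),.042,(0,.019)),("rnd",(.431,-.3625),.059,(.019,.026))):
        V=[]
        u,v=proj(d,[*c,zl]).astype(int)
        for y in range(v-28,min(v+28,400)):
            for x in range(u-28,u+28):
                if D[y,x]>0:
                    P=d["R"].T@(np.linalg.solve(d["intrinsics"],[x,y,1])*D[y,x]-d["t"])
                    r=np.hypot(P[0]-c[0],P[1]-c[1])
                    if rng[0]<=r<rng[1] and P[2]>zl-.012 and P[2]<zl+.012: V.append(P*1000)
        V=np.array(V);A=np.c_[V[:,:2]-V[:,:2].mean(0),np.ones(len(V))]; k=np.linalg.lstsq(A,V[:,2],rcond=None)[0]
        print(nm,n,len(V),"median z",np.median(V[:,2]).round(1),"slopes",k[:2].round(3))
E
```

```text
top_h sq 179 median z 42.1 slopes [0.004 0.005]
top_h rnd 173 median z 58.9 slopes [0.003 0.018]
side_h sq 429 median z 42.2 slopes [-0.007 -0.006]
side_h rnd 49 median z 58.7 slopes [ 0.026 -0.007]
```

Lid heights of 42.1 and 58.9 mm match the seated values (42 and 59), and both lids are level. Handing in.

```bash
python3 -c "
from bench import ctrl
print(ctrl.close_job())"
```

```text
the job is handed in; nothing more can be done
None
```

The table is cleared. The two rimmed round carriers and then the capped one are stacked in the round nest, both square boxes are in the square nest, and I handed the job in at about 36 s. No verdict was reported.

**Stack heights:** the lids measure 58.9 mm (top camera) and 58.7 mm (side camera) on the round stack, where 59 is fully seated. The square stack reads 42.1 and 42.2 mm, where 42 is fully seated.

**Tilt and centring:** the fitted lid slopes are at most about 0.026, within the noise. Both stacks sit within about 3 mm of the nest axes in either view. The side view puts the square stack about 2.5 mm further in y than the top view and the arm do, as it also did for the first square box after it was set down.

**Left alone:** the side view shows the small round carrier and the oblong box shifted by less than 0.1 pixel. In the last top picture the arm hid the small round carrier, so that one was checked from the side only.

**Failed check:** my first depth fit of the square lid (53.7 mm, with an impossible slope) was spoilt by stray readings. A second fit with those readings excluded gave the square-stack figures above.

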